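Open the hold-down plate of a vial shaker: left-hand nut, T-key

ROBOT

A 7-joint arm with a two-finger parallel gripper is mounted at the origin on a cart in front of the work surface, level with it; the furniture and walls round the work are solid. World frame = base frame: x ahead of the robot, y to its left, z up, the work surface at z = 0. Lengths are in m, angles in rad, forces in N, time in s.
With the tool pointing down it reaches from about 0.4 to 0.85 m from the base axis. Payload 10.4 kg.
Tool frame: the origin (TCP) lies midway between the tips of the shut fingers; the grasp point (between the pads) lies 19 mm behind it; z points along the fingers, x is the direction in which the jaws open and shut, and the axes are right-handed (so a half turn about z gives the same grasp; the last joint's range is limited). The gripper opens to 85 mm and grips with 20 to 120 N. Pads are 22 mm wide; open, the fingers measure 114 mm over their backs; the gripper's body (76 mm by 85 mm) begins 54 mm behind the grasp point. The pads swing forward as they close: fully open they stand 13 mm farther back than shut.
Start: joints at [1.279, 0.332, -0.065, 1.46, 0.022, 1.35, -0.088], TCP at [0.166, -0.603, 0.231] pointing down, gripper open.
Joint ranges: [-2.6, 2.6], [-0.5, 2.12], [-1.47, 1.34], [0.16, 2.42], [-1.27, 4.41], [0.06, 2.06], [-2.6, 2.6]. Speed limits (rad/s): [2.22, 2.22, 2.79, 2.79, 3.14, 3.14, 3.14].

INTERFACE

Orientations are given as a unit quaternion [x, y, z, w].
In Python, from workcell import monitor, eyes, ticket, models gives the robot as it stands.
- The arm moves only by the tool servo_tool, never from a script. Its argument "motion" is a list of rows, each a list of 7 numbers: the opening, from 0 (shut) to 1 (fully open), then the shift along the tool's x, y, z in m, then the turn, a rotation vector about the tool's x, y, z in degrees. In form: [[fingers, tx, ty, tz, rx, ry, rz], ...]. A call has 1 to 20 rows; each row is the pose to reach, as a shift and turn from the pose commanded when the call began, along the tool's axes at that moment; what a row does not reach only later rows make up. A row lasts 1/8 s, in which the tool goes at most 62.5 mm and 10.7 degrees, less where a joint would pass 70% of its speed; a pose out of reach is approached as far as the arm can. A call with a gripper value outside its range is refused whole. The fingers move at their own pace and stop on an object; "grip_force" is the grip in N (left out, the last holds). Time passes only in rows, so rows that repeat a pose let the fingers close. It gives the time, the measured TCP pose, the force and the opening at its end, in the units of the state.
- monitor.get_obs(): the state, without advancing time (a new reading comes with each control period).
- eyes.camera(name): name is "side" or "top"; returns (picture, depth): 400x640x3 uint8, blue, green, red; 400x640 float32, m along the optical axis (not along the pixel's ray), 0 where there is no reading.
- eyes.camera_info(name): a dict with "intrinsics" (3x3 intrinsics, pixels), "extrinsics" (4x4, takes a point from world to camera coordinates). Camera axes: x right, y down, z forward; pixel columns grow to the right and rows downward; lengths in m; the calibration is good to about 2 mm. A picture is of the moment at which its call begins. camera_info takes no time and is no camera call.
- ticket.hand_in(): hands the job in, once; it reports no verdict.
Trained networks look in the newest picture that a camera, given by its name, has taken for a name from the list of things; names that differ only in an ending like _2 or _b are one class to them, and where a whole thing is asked for, a point or a joint stands for the part that bears it (a point fixed in the world has none). Each returns a list of dicts, best first, with "confidence" (0 to 1); they miss things now and then, are a little off and sometimes report something else, mostly with a low value. They report only what shows in the picture. A call takes as long as a camera call.
- models.boxes_of(camera, thing): "point" ([x, y, z] in m, in the coordinates of the camera as it stood for that picture, good to about 4 mm: the middle of the surface that is visible of it).
The state is a dict: "clock": time; "joint_pos": joint angles; "joint_velocities": joint speeds; "tau": joint torques, N m; "position": TCP position; "ee_rot": TCP orientation; "ft_force": force on the tool from outside, world axes, zero at the start; "torque": the same for the moment, N m; "grip_width": opening from 0.0 (shut) to 1.0 (fully open).
Only numpy, scipy, OpenCV 4.12 (cv2) and the standard library are available. Lean on these libraries where they do the work, as an engineer would, in place of code of your own. Each camera call takes 0.05 s, during which the arm holds its last target. There are 200 camera calls.

TASK

Open the vial shaker: stand the T-handled key from the bench on the square-headed nut and let go, then take it again by its crossbar and unscrew the nut up to its stop; it has a left-hand thread, so it loosens clockwise seen from above, and must not be tightened onto the glass vials. Then slide the slotted hold-down plate out from under the nut towards its grip fin and lay it flat on the bench clear of the shaker, fin up, without dropping it. Leave the key standing on the nut for refitting, and the beaker, vial rack and marker where they are.

Things in the scene. Friction and masses are not known exactly. Their poses are not given: they have to be found in the camera images.
- shaker: Fixed orbital vial shaker, white housing 206 (x) x 214 (y) mm, platform top 64 mm up with two rows of glass vials under the hold-down plate. Origin: centre of its underside on the bench; x points to its rear, -x is the front with the dials. The stud with the nut is at x +25 mm, y 0; the plate rests on rails 94 mm above the bench.
- nut (a joint): Turn of the nut, rad: 0 to 0.2 (snug) at the start, grows as it is turned CLOCKWISE seen from above (left-hand thread), which raises it 2.23 mm per rad; stop at 2.7. Steady friction about 0.2 N m; stays where left; never comes off the stud. The other way it only tightens on the plate.
- nut_head (a point): Top centre of the nut's head, 130 mm above the bench; z up, turns with the nut; at joint 0 its x is the shaker's x. Head: 17.6 mm square, flats facing x and y, 18 mm high, plus a 4 mm round cone on top (the point is the top of the cone, 22 mm above the round flange, which is 36 mm across, 6 mm thick).
- key: Steel T-key, 0.3 kg, lying. Origin: centre of the socket's mouth; z along the shaft to the crossbar, y along the crossbar. Socket: 30 mm square block 27 mm high; square hole 19.2 mm wide, 21 mm deep, sides along x and y, mouth flared. Shaft 13 mm thick. Crossbar 16 mm thick, 92 mm over its 24 mm end balls, 150 mm from the mouth. Home on the nut: mouth 21 mm below the head's top; may lean.
- key_shaft (a point): Point on the key's shaft axis 65 mm from the socket's mouth; axes as the key's. A place to hold the lying key (13 mm thick).
- key_bar (a point): Centre of the key's crossbar, 150 mm from the socket's mouth; axes as the key's (y along the bar).
- plate: Grey metal on black rubber, 160 (x) x 112 (y) x 8 mm, 0.24 kg. Origin: centre of its underside; x to the rear. A 22 mm slot runs from the rear edge to the stud at x +30 mm; round it a 3.5 mm high seat ring traps the nut's flange until the nut has risen 3.5 mm (1.6 rad). It slides out forwards (own -x) under the raised nut; after 80 mm it can be lifted clear of nut and key.
- plate_grip (a point): On the plate's black upright grip fin, 56 mm in front (-x) of the plate's origin, 30 mm above its underside; axes as the plate's. Fin 12 mm thick (y), 44 mm long (x), rising from 8 to 40 mm above the underside; hold it across its thickness.
- beaker: Low glass beaker 64 mm across, 83 mm high; origin at the centre of its underside. To be left alone.
- vial_rack: Blue vial rack 92 x 168 x 32 mm; origin at the centre of its underside. To be left alone.
- marker: Marker pen 130 mm long, 17 mm thick, lying; origin under its middle. To be left alone.

How it is judged:
By the outcome, as a careful person would: the job done as asked, in the order asked, and still so for the second after the job is handed in, with the robot touching nothing.
It also fails if it takes over 72 s, if anything falls off the work surface, if the arm or the gripper's body presses on something with over 40 N, if the wrist force passes 120 N, or if a joint passes its speed limit or range.

## Working session

There is one attempt and no reset: what is moved stays moved. The work goes in short steps, Python scripts to look and compute and a tool call to move; the robot and the scene stay as the last step left them, time stands still between calls to the robot, and variables do not carry over. Pictures are saved under pics/ and viewed, about 8 in all and at most 12, crops included, and the job is handed in when it is done.

Besides the shell and the picture viewer there is one more tool, called after "Call:" as name(argument=value, ...) on one line, values as JSON. servo_tool: Moves the arm, as the interface text tells. Its arguments: {"type":"object","properties":{"motion":{"type":"array"},"grip_force":{"type":"number"}},"required":["motion"]}

```bash
ls; mkdir -p pics; cat > h.py <<'E'
import numpy as np, cv2
from workcell import monitor, eyes, ticket, models
from scipy.spatial.transform import Rotation as R
def cam(n):
    p,d=eyes.camera(n); i=eyes.camera_info(n); return p,d,np.array(i["intrinsics"]),np.array(i["extrinsics"])
def w(E,pc): return (np.linalg.inv(E)@np.r_[pc,1])[:3]
def px(d,K,E,u,v,z=None):
    z=d[v,u] if z is None else z
    return w(E,np.linalg.inv(K)@[u*z,v*z,z])
def cloud(d,K,E):
    v,u=np.mgrid[:400,:640]; pc=np.stack([u*d,v*d,d],-1)@np.linalg.inv(K).T
    W=pc@E[:3,:3]+(np.linalg.inv(E)[:3,3]); W[d==0]=np.nan; return W
E
python3 - <<'E'
from h import *
o=monitor.get_obs(); print(o)
ims=[]
for n in ["top","side"]:
    p,d,K,E=cam(n); ims.append(p); cv2.imwrite(f"pics/{n}0.png",p); print(n,K.round(1).tolist(),E.round(3).tolist())
    for t in ["shaker","nut","key","key_bar","key_shaft","plate","plate_grip","beaker","vial_rack","marker"]:
        r=models.boxes_of(n,t)
        print(n,t,[(np.round(w(E,x["point"]),3).tolist(),round(x["confidence"],2)) for x in r[:2]])
E
```

```text
pics
{'clock': 0.0, 'joint_pos': array([ 1.27942281,  0.33288208, -0.0646755 ,  1.46094268,  0.02159801,
        1.34989046, -0.08848594]), 'joint_velocities': array([-0.00134134,  0.0002751 ,  0.00147129,  0.00050369, -0.00031514,
       -0.00174488,  0.00071712]), 'tau': array([ 3.59342475e-04, -6.25457597e+01,  4.92022466e-02, -3.91610348e+01,
        1.60805258e-02,  9.87332140e-03,  6.08630117e-06]), 'position': array([ 0.16585058, -0.60220616,  0.23050884]), 'ee_rot': array([ 7.95474579e-01, -6.05986539e-01, -5.88754559e-04, -4.03361246e-04]), 'ft_force': array([-0.23359182, -0.73896578,  0.23154527]), 'torque': array([ 0.04627303, -0.006485  ,  0.0200373 ]), 'grip_width': 0.998245753348796}
top [[458.7, 0.0, 327.5], [0.0, 458.7, 202.4], [0.0, 0.0, 1.0]] [[0.003, -1.0, 0.031, -0.03], [-0.997, -0.005, -0.081, 0.505], [0.082, -0.03, -0.996, 1.176], [0.0, 0.0, 0.0, 1.0]]
top shaker [([0.581, 0.049, 0.063], 0.6)]
top nut [([0.409, -0.188, 0.023], 0.67), ([0.606, 0.052, 0.105], 0.63)]
top key [([0.406, -0.188, 0.018], 0.8)]
top key_bar [([0.409, -0.191, 0.02], 0.72)]
top key_shaft []
top plate [([0.574, 0.058, 0.103], 0.79)]
top plate_grip [([0.57, 0.056, 0.106], 0.6)]
top beaker []
top vial_rack [([0.659, -0.241, 0.031], 0.56)]
top marker [([0.417, 0.112, 0.011], 0.56)]
side [[504.2, 0.0, 312.3], [0.0, 504.2, 207.3], [0.0, 0.0, 1.0]] [[-0.322, -0.947, -0.013, 0.155], [-0.524, 0.189, -0.83, 0.375], [0.788, -0.261, -0.557, 1.026], [0.0, 0.0, 0.0, 1.0]]
side shaker [([0.515, 0.084, 0.057], 0.97)]
side nut [([0.61, 0.053, 0.108], 0.59)]
side key [([0.485, -0.219, 0.027], 0.54)]
side key_bar [([0.485, -0.219, 0.027], 0.4)]
side key_shaft []
side plate [([0.556, 0.064, 0.103], 0.72)]
side plate_grip [([0.556, 0.064, 0.099], 0.67), ([0.483, -0.218, 0.026], 0.25)]
side beaker [([0.625, 0.273, 0.05], 0.91)]
side vial_rack [([0.644, -0.234, 0.03], 0.69)]
side marker [([0.415, 0.12, 0.014], 0.86)]
```

View pics/top0.png

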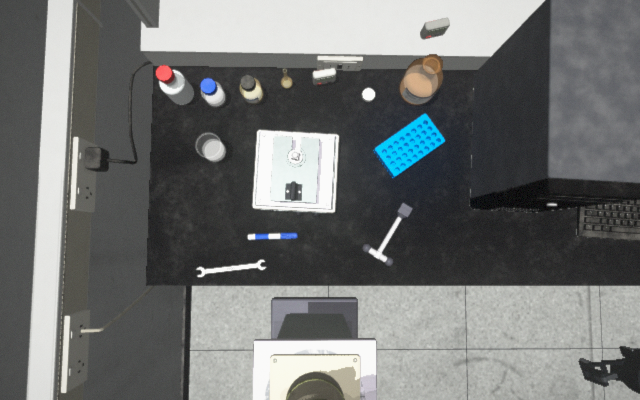

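View pics/side0.png

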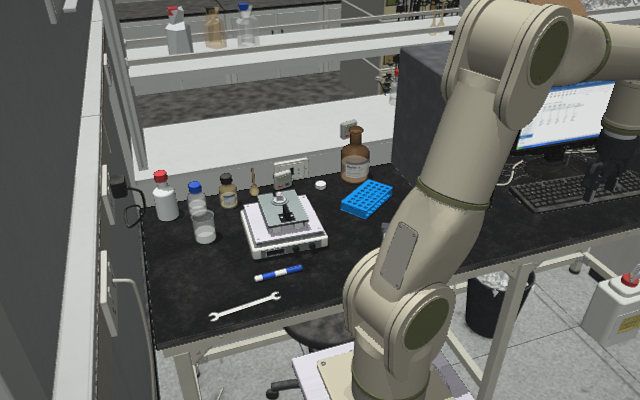

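The top view shows the shaker at about (296,170), the nut at (296,156) and the grip fin at (293,190). The key's socket is at (404,210) and its bar at (378,253). The beaker is at (210,147), the rack at (410,145) and the marker at (272,237). The side view agrees, but the arm hides the key. Next I'll measure from depth.

```bash
python3 - <<'E'
from h import *
p,d,K,E=cam("top"); W=cloud(d,K,E); X,Y,Z=W[...,0],W[...,1],W[...,2]
def reg(m): return W[m]
def rect(m,name):
    q=reg(m)[:,:2].astype(np.float32)*1000; r=cv2.minAreaRect(q); print(name,len(q),np.round(r[0],1),np.round(r[1],1),round(r[2],1),'z',np.nanmedian(reg(m)[:,2]).round(4))
bx=lambda x0,x1,y0,y1:(X>x0)&(X<x1)&(Y>y0)&(Y<y1)
b=bx(.35,.55,-.3,-.1); k=b&(Z>.006)&(Z<.08)
q=reg(k); c=q[:,:2].mean(0); print('bench z',np.nanmedian(Z[b]),'key n',len(q))
sel=bx(.47,.55,-.3,-.1)&k
sock=q[q[:,0]>.482]; bar=q[(q[:,0]<.425)]
rect(sel&(X>.482),'sock'); rect(k&(X<.43),'bar+')
mid=q[(q[:,0]>.43)&(q[:,0]<.475)]; v=cv2.fitLine(mid[:,:2].astype(np.float32),cv2.DIST_HUBER,0,.001,.001).ravel(); print('shaft line',v,'ang',np.degrees(np.arctan2(v[1],v[0])), 'zmax shaft',np.percentile(mid[:,2],[50,90]))
for n,a,bb in [('sock',sock[:,2],0),('bar',bar[:,2],0)]: print(n,np.percentile(a,[50,90,98]).round(4))
s=bx(.42,.75,-.1,.2)
rect(s&(Z>.055)&(Z<.075),'plat'); rect(s&(Z>.097)&(Z<.107),'plate')
rect(s&(Z>.122)&(X<.57),'fin'); rect(s&(Z>.118)&(X>.58),'nuthead'); rect(s&(Z>.108)&(X>.58),'nut all')
rect(s&(Z>.121)&(X<.57)&(Z<.15),'fin')
rect(bx(.5,.8,-.4,-.1)&(Z>.02)&(Z<.05)&(p[...,0]>150)&(p[...,2]<80),'rack')
cv2.imwrite("pics/c1.png",np.hstack([cv2.resize(p[120:220,245:345],(400,400),interpolation=0),cv2.resize(p[190:290,350:450],(400,400),interpolation=0)]))
E
```

```text
bench z -0.0009357387238678738 key n 593
sock 100 [ 495.9 -196.1] [ 58.6 135.8] 22.2 z 0.0284
bar+ 336 [ 391.2 -158.1] [79.9 79.4] 87.0 z 0.0177
shaft line [ 0.7511646  -0.66011494  0.45494127 -0.2108804 ] ang -41.308636 zmax shaft [0.01896285 0.02492831]
sock [0.0284 0.0322 0.0345]
bar [0.0177 0.022  0.0244]
plat 2704 [585.7  55.3] [191.3 190.5] 87.3 z 0.0629
plate 2542 [580.7  55.7] [112.  160.5] 87.0 z 0.1014
fin 95 [524.9  58.7] [11.9 43.1] 89.2 z 0.1326
nuthead 60 [610.6  54.6] [17.9 17.9] 74.2 z 0.1266
nut all 98 [606.1  51.9] [39.3 38.9] 1.7 z 0.1236
fin 95 [524.9  58.7] [11.9 43.1] 89.2 z 0.1326
rack 1615 [ 658.7 -243.1] [ 91.8 169.5] 35.4 z 0.0304
```

View pics/c1.png

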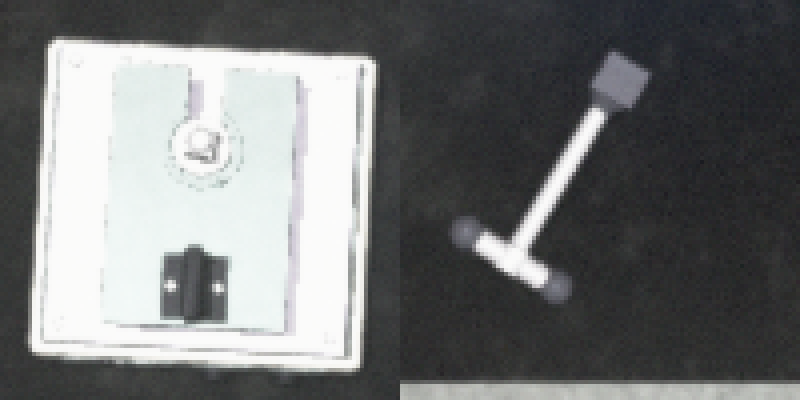

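Left crop: the plate, nut (203,147) and fin (194,284) are yawed about -3°, which matches the depth fits. Right crop: the socket is at (621,80), the bar junction at (513,258) and the balls at (467,232) and (557,287). I'll put these into the world frame.

```bash
cat >> h.py <<'E'
def ray(K,E,u,v,z):
    c=np.linalg.inv(E)[:3,3]; r=E[:3,:3].T@np.linalg.inv(K)@[u,v,1]; return (c+r*(z-c[2])/r[2])
def rel(pos,Rm,o=None):
    "shift in tool axes and rotvec deg to reach TCP pos, orientation Rm"
    o=o or monitor.get_obs(); R0=R.from_quat(o["ee_rot"]); return R0.inv().apply(np.array(pos)-o["position"]).round(4),(R0.inv()*R.from_matrix(Rm)).as_rotvec(degrees=True).round(2)
def tool(z,x):
    z=np.array(z,float);z/=np.linalg.norm(z);x=np.array(x,float);x-=z*(x@z);x/=np.linalg.norm(x);return np.stack([x,np.cross(z,x),z],1)
E
python3 - <<'E'
from h import *
i=eyes.camera_info("top");K=np.array(i["intrinsics"]);E=np.array(i["extrinsics"])
f=lambda x,y,z: ray(K,E,350+(x-400)/4,190+y/4,z)
s=f(621,80,.030);j=f(513,258,.020);a=f(467,232,.012);b=f(557,287,.012)
for q in (s,j,a,b,(a+b)/2): print(q.round(4))
m=(a+b)/2; ax=(m-s)[:2]; print('key z dir deg',np.degrees(np.arctan2(ax[1],ax[0])),np.linalg.norm(ax),'bar dir',np.degrees(np.arctan2(*(a-b)[1::-1])),np.linalg.norm(a-b))
E
```

```text
[ 0.4857 -0.2297  0.03  ]
[ 0.3702 -0.1599  0.02  ]
[ 0.3868 -0.131   0.012 ]
[ 0.3511 -0.1898  0.012 ]
[ 0.369  -0.1604  0.012 ]
key z dir deg 149.28029487528596 0.13576532480929854 bar dir 58.79737740686933 0.06878063947988153
```

```bash
python3 - <<'E'
from h import *
a=np.radians(149.1);u=np.array([np.cos(a),np.sin(a),0]);up=np.array([0,0,1.]);side=np.cross(up,u)
g=np.array([.370,-.160,0])-u*.070
t=np.radians(15);z=-up*np.cos(t)-u*np.sin(t)
for s in (1,-1):
    M=tool(z,s*side); 
    print(s,'pre',*rel(g+[0,0,.13],M))
print(g)
E
```

```text
1 pre [-0.3219 -0.3626  0.1013] [14.17  6.06 46.03]
-1 pre [-0.3219 -0.3626  0.1013] [  -7.47   17.48 -132.76]
[ 0.43006454 -0.19594789  0.        ]
```

Call:
servo_tool(motion=[[0.6, -0.32, -0.363, 0.04, 14.2, 6, 46], [0.6, -0.32, -0.363, 0.04, 14.2, 6, 46], [0.6, -0.32, -0.363, 0.04, 14.2, 6, 46], [0.6, -0.32, -0.363, 0.04, 14.2, 6, 46], [0.6, -0.32, -0.363, 0.04, 14.2, 6, 46], [0.6, -0.32, -0.363, 0.04, 14.2, 6, 46], [0.6, -0.32, -0.363, 0.04, 14.2, 6, 46], [0.6, -0.32, -0.363, 0.04, 14.2, 6, 46], [0.6, -0.322, -0.363, 0.101, 14.2, 6, 46], [0.6, -0.322, -0.363, 0.101, 14.2, 6, 46], [0.6, -0.322, -0.363, 0.101, 14.2, 6, 46]], grip_force=60)

```text
clock: 2.52
position: [0.4309, -0.1966, 0.132]
ee_rot: [-0.489, 0.863, -0.114, 0.065]
ft_force: [-0.2, -0.4, 1.3]
grip_width: 0.6
```

```bash
python3 - <<'E'
from h import *
o=monitor.get_obs(); print(o["joint_pos"].round(3),o["position"].round(4),R.from_quat(o["ee_rot"]).as_matrix().round(3).tolist())
p,d,K,E=cam("top"); c=p[180:290,330:460]; cv2.imwrite("pics/c2.png",cv2.resize(c,None,fx=5,fy=5,interpolation=cv2.INTER_CUBIC))
a=np.radians(149.1);u=np.array([np.cos(a),np.sin(a),0]);g=np.array([.370,-.160,0])-u*.070
M=R.from_quat(o["ee_rot"]).as_matrix()
# FK hypothesis: solve L1,L2 with h,L3 from two tool-down poses
for h_ in (.3,.33,.36,.4):
  q2,q4=.3329,1.461; r=.6246;z=.2305
  for L3 in (.2,.25,.3,.35):
    A=np.array([[np.sin(q2),np.sin(q2+q4)],[np.cos(q2),np.cos(q2+q4)]]); print(h_,L3,np.linalg.solve(A,[r,z+L3-h_]).round(3))
print(rel(g+[0,0,.008],M))
E
```

```text
[ 0.897 -0.079 -0.581  2.157  0.02   0.795 -1.811] [ 0.4309 -0.1966  0.132 ] [[-0.514, -0.828, 0.224], [-0.858, 0.496, -0.133], [-0.001, -0.26, -0.966]]
0.3 0.2 [0.267 0.551]
0.3 0.25 [0.316 0.535]
0.3 0.3 [0.365 0.518]
0.3 0.35 [0.414 0.502]
0.33 0.2 [0.238 0.561]
0.33 0.25 [0.287 0.544]
0.33 0.3 [0.336 0.528]
0.33 0.35 [0.385 0.512]
0.36 0.2 [0.208 0.571]
0.36 0.25 [0.257 0.554]
0.36 0.3 [0.306 0.538]
0.36 0.35 [0.355 0.521]
0.4 0.2 [0.169 0.584]
0.4 0.25 [0.218 0.567]
0.4 0.3 [0.267 0.551]
0.4 0.35 [0.316 0.535]
(array([0.    , 0.034 , 0.1198]), array([-0.08, -0.01, -0.02]))
```

View pics/c2.png

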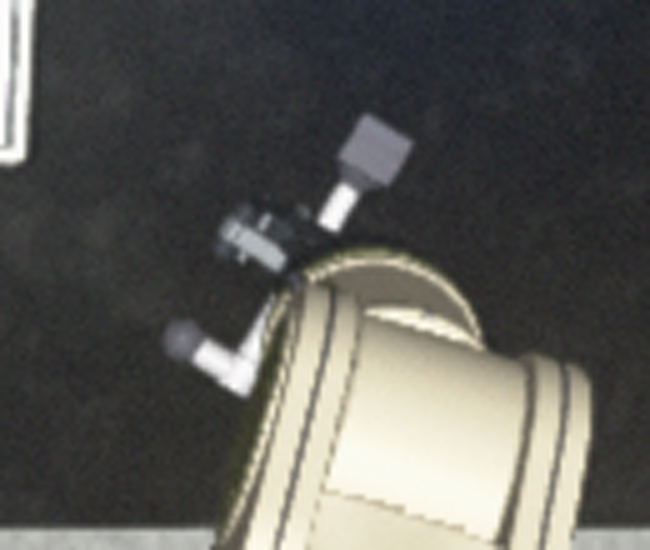

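Fingers straddle the shaft as intended (fingers at about (255,240), shaft line through (340,205)). Descend and grip.

Call:
servo_tool(motion=[[0.6, 0, 0.017, 0.06, 0, 0, 0], [0.6, 0, 0.028, 0.1, 0, 0, 0], [0.6, 0, 0.034, 0.12, 0, 0, 0], [0.6, 0, 0.034, 0.12, 0, 0, 0], [0, 0, 0.034, 0.12, 0, 0, 0], [0, 0, 0.034, 0.12, 0, 0, 0], [0, 0, 0.034, 0.12, 0, 0, 0], [0, 0, 0.034, 0.12, 0, 0, 0], [0, 0, 0.034, 0.12, 0, 0, 0]], grip_force=90)

```text
clock: 3.7
position: [0.4301, -0.1955, 0.0073]
ee_rot: [-0.489, 0.862, -0.115, 0.065]
ft_force: [-5.0, 2.5, 14.4]
grip_width: 0.111
```

Call:
servo_tool(motion=[[0, 0, -0.008, -0.029, 0, 0, 0], [0, 0, -0.02, -0.075, 0, 0, 0], [0, 0, -0.035, -0.13, 0, 0, 0], [0, 0, -0.05, -0.186, 0, 0, 0], [0, 0, -0.062, -0.232, 0, 0, -10], [0, 0, -0.075, -0.28, 0, 0, -20], [0, 0, -0.075, -0.28, 0, 0, -30], [0, 0, -0.075, -0.28, 0, 0, -40], [0, 0, -0.075, -0.28, 0, 0, -50], [0, 0, -0.075, -0.28, 0, 0, -60], [0, 0, -0.075, -0.28, 0, 0, -70], [0, 0, -0.075, -0.28, 0, 0, -80], [0, 0, -0.075, -0.28, 0, 0, -90], [0, 0, -0.075, -0.28, 0, 0, -100], [0, 0, -0.075, -0.28, 0, 0, -110], [0, 0, -0.075, -0.28, 0, 0, -120], [0, 0, -0.075, -0.28, 0, 0, -130], [0, 0, -0.075, -0.28, 0, 0, -140], [0, 0, -0.075, -0.28, 0, 0, -150], [0, 0, -0.075, -0.28, 0, 0, -160]])

```text
clock: 6.2
position: [0.4283, -0.1945, 0.2955]
ee_rot: [0.933, 0.335, 0.083, 0.1]
ft_force: [-0.1, -0.1, -3.4]
grip_width: 0.108
```

```bash
cat >> h.py <<'E'
up=np.array([0,0,1.]); _a=np.radians(149.1); ukey=np.array([np.cos(_a),np.sin(_a),0])
_t=np.radians(15); M0=tool(-up*np.cos(_t)-ukey*np.sin(_t),np.cross(up,ukey)); KZ=M0.T@ukey   # key z in tool frame
yaw=np.radians(-3.); dx=np.array([np.cos(yaw),np.sin(yaw),0]); dy=np.cross(up,dx)
NUT=np.array([.6107,.0543,.130])
def stand(h=None):
    zf=dx*np.cos(_t)-up*np.sin(_t)
    for s in (1,-1):
        M=tool(zf,s*dy)
        if (M@KZ)@up>.9: return M
E
python3 - <<'E'
from h import *
o=monitor.get_obs(); print(o["joint_pos"].round(3),o["position"].round(3),o["grip_width"])
print(KZ, stand().round(3).tolist())
# grasp: TCP at lying (.4301,-.1955,.0073); shaft axis z~.0135
print(rel([.43,-.05,.33],stand()))
E
```

```text
[ 0.595 -0.227 -0.261  1.934 -0.007  1.172  1.024] [ 0.428 -0.195  0.296] 0.10796724665892052
[ 0.          0.96592583 -0.25881905] [[0.052, 0.258, 0.965], [0.999, -0.014, -0.051], [0.0, 0.966, -0.259]]
(array([ 0.0971, -0.0998, -0.0519]), array([-55.23,  30.75, -38.31]))
```

```bash
python3 - <<'E'
from h import *
print(rel([.56,.0,.31],stand()))
E
```

```text
(array([ 0.2265, -0.0634, -0.0103]), array([-55.23,  30.75, -38.31]))
```

Call:
servo_tool(motion=[[0, 0.028, -0.008, -0.015, -6.9, 3.8, -4.8], [0, 0.057, -0.016, -0.02, -13.8, 7.7, -9.6], [0, 0.085, -0.024, -0.02, -20.7, 11.5, -14.4], [0, 0.113, -0.032, -0.02, -27.6, 15.4, -19.2], [0, 0.141, -0.04, -0.02, -34.5, 19.2, -23.9], [0, 0.17, -0.048, -0.015, -41.4, 23, -28.7], [0, 0.198, -0.055, -0.01, -48.3, 26.9, -33.5], [0, 0.226, -0.063, -0.01, -55.2, 30.7, -38.3], [0, 0.226, -0.063, -0.01, -55.2, 30.7, -38.3], [0, 0.226, -0.063, -0.01, -55.2, 30.7, -38.3]])

```text
clock: 7.45
position: [0.5657, -0.0579, 0.3592]
ee_rot: [0.655, 0.481, 0.364, 0.456]
ft_force: [0.9, 0.1, -3.5]
grip_width: 0.108
```

```bash
python3 - <<'E'
from h import *
o=monitor.get_obs(); print(o["joint_pos"].round(3),o["position"].round(3),o["grip_width"],rel([.56,.0,.31],stand()))
p,d,K,E=cam("side"); cv2.imwrite("pics/s2.png",cv2.resize(p[80:330,180:460],None,fx=2,fy=2,interpolation=cv2.INTER_CUBIC))
E
```

```text
[ 0.487 -0.499 -0.592  2.409  1.62   0.195 -0.453] [ 0.566 -0.058  0.359] 0.10757941071582204 (array([ 0.0521, -0.0554, -0.0038]), array([-3.4 , 11.67, -5.84]))
```

View pics/s2.png

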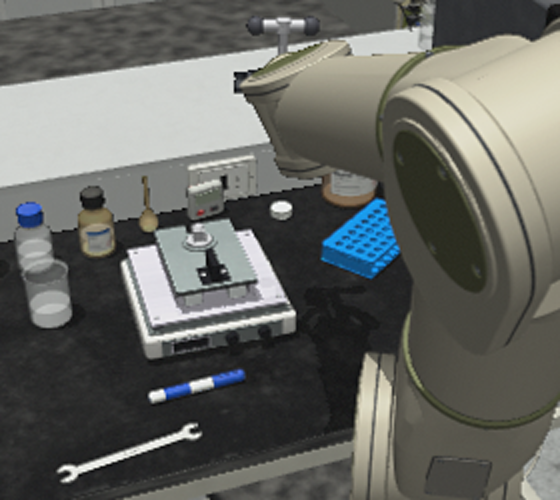

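```bash
cat > fk.py <<'E'
import numpy as np, itertools
from scipy.spatial.transform import Rotation as R
from scipy.optimize import least_squares
D=[([1.27942281,.33288208,-.0646755,1.46094268,.02159801,1.34989046,-.08848594],[.16585,-.60221,.23051],[.795474579,-.605986539,-.000588755,-.000403361]),
([.897,-.079,-.581,2.157,.020,.795,-1.811],[.4309,-.1966,.132],[-.489,.863,-.114,.065]),
([.595,-.227,-.261,1.934,-.007,1.172,1.024],[.4283,-.1945,.2955],[.933,.335,.083,.1]),
([.487,-.499,-.592,2.409,1.62,.195,-.453],[.5657,-.0579,.3592],[.655,.481,.364,.456])]
S=None
def fk(q,P,s):
    h,L1,a1,L2,a2,a3,L3,a0,y0=P
    p=np.array([0,0,0.]);r=R.from_euler('z',s[0]*q[0]);p=p+r.apply([a0,0,h])
    r=r*R.from_euler('y',q[1]);r=r*R.from_euler('z',s[1]*q[2]);p=p+r.apply([a1,0,L1])
    r=r*R.from_euler('y',q[3]);r=r*R.from_euler('z',s[2]*q[4]);p=p+r.apply([a2,0,L2])
    r=r*R.from_euler('y',q[5]);p=p+r.apply([a3,0,0]);r=r*R.from_euler('z',s[3]*q[6]);p=p+r.apply([0,0,L3])
    return p,r
def fit(n=None):
    best=None
    for s in itertools.product((1,-1),repeat=4):
        rr=[fk(q,np.zeros(9),s)[1] for q,_,_ in D]
        e=[(rr[i].inv()*R.from_quat(D[i][2])) for i in range(len(D))]  # should be a constant
        err=sum((e[0].inv()*x).magnitude() for x in e)
        if best is None or err<best[0]: best=(err,s,e[0])
    err,s,e0=best
    f=lambda P: np.r_[np.concatenate([fk(q,P,s)[0]-p for q,p,_ in D]),.01*(P-[.33,.4,0,.4,0,0,.3,0,0])]
    return best,least_squares(f,[.33,.4,0,.4,0,0,.3,0,0])
if __name__=="__main__":
    b,l=fit(); print(b[0],b[1],b[2].as_rotvec(degrees=True).round(2)); print(l.x.round(3),np.abs(l.fun[:3*len(D)]).max())
E
python3 fk.py
```

```text
0.0028144986670710363 (-1, -1, -1, -1) [  0.   0. 180.]
[ 0.226  0.45  -0.006  0.42  -0.001  0.014  0.328  0.088  0.   ] 0.03804345356803418
```

```bash
cat > fk2.py <<'E'
from fk import *
s=(-1,)*4
def fk2(q,P):
    h,L1,L2,L3,a0,a1,a1b,a2,a3,y0,y1,y2,y3=P
    r=R.from_euler('z',-q[0]);p=r.apply([a0,y0,h])
    r=r*R.from_euler('y',q[1])*R.from_euler('z',-q[2]);p=p+r.apply([a1,y1,L1])
    r=r*R.from_euler('y',q[3]);p=p+r.apply([a1b,0,0]);r=r*R.from_euler('z',-q[4]);p=p+r.apply([a2,y2,L2])
    r=r*R.from_euler('y',q[5]);p=p+r.apply([a3,0,0]);r=r*R.from_euler('z',-q[6])*R.from_euler('z',180,degrees=True);return p+r.apply([0,y3,L3]),r
x0=np.array([.3,.42,.42,.3]+[0]*9)
def fit2(mask):
    m=np.array(mask)
    def f(P):
        return np.r_[np.concatenate([fk2(q,P*m)[0]-p for q,p,_ in D]),.002*(P-x0)]
    l=least_squares(f,x0); return l.x*m,np.abs(l.fun[:3*len(D)]).max()
if __name__=="__main__":
    for m in ([1]*4+[0]*9,[1]*4+[1]+[0]*8,[1]*4+[1,1,1,0,0]+[0]*4,[1]*4+[1,1,1,1,1]+[0]*4,[1]*4+[0]*5+[1]*4,[1]*4+[1,0,0,0,0]+[1]*4):
        P,e=fit2(m); print(P.round(3).tolist(),round(e,4))
E
python3 fk2.py
```

```text
[0.283, 0.424, 0.481, 0.345, 0.0, 0.0, 0.0, 0.0, 0.0, 0.0, 0.0, 0.0, 0.0] 0.04
[0.235, 0.435, 0.396, 0.332, 0.093, 0.0, 0.0, 0.0, 0.0, 0.0, 0.0, 0.0, 0.0] 0.0367
[0.249, 0.456, 0.421, 0.349, 0.088, -0.022, 0.011, 0.0, 0.0, 0.0, 0.0, 0.0, 0.0] 0.0381
[0.22, 0.447, 0.419, 0.324, 0.089, -0.007, -0.008, 0.002, 0.014, 0.0, 0.0, 0.0, 0.0] 0.0378
[0.257, 0.449, 0.49, 0.342, 0.0, 0.0, 0.0, 0.0, 0.0, -0.02, -0.025, 0.0, 0.0] 0.0001
[0.257, 0.449, 0.49, 0.342, -0.0, -0.0, -0.0, -0.0, -0.0, -0.02, -0.025, 0.0, 0.0] 0.0001
```

```bash
cat > ik.py <<'E'
from fk2 import *
PF,_=fit2([1]*4+[0]*5+[1]*4)
lo=np.array([-2.6,-.5,-1.47,.16,-1.27,.06,-2.6]);hi=np.array([2.6,2.12,1.34,2.42,4.41,2.06,2.6])
def ik(p,Rt,q0,mg=.03):
    def f(q):
        pp,r=fk2(q,PF); return np.r_[(pp-p)*10,(r.inv()*Rt).as_rotvec()*3,.003*(q-q0)]
    l=least_squares(f,np.clip(q0,lo+mg+.001,hi-mg-.001),bounds=(lo+mg,hi-mg)); return l.x,np.abs(l.fun[:6]).max()
E
python3 - <<'E'
from h import *; from ik import *
Ml=R.from_quat([-.489,.862,-.115,.065]); pl=np.array([.4301,-.1955,.0073])
mouth=np.array([.370,-.160,.012])-ukey*.150; mouth[2]=.0153
kz=np.array([.370,-.160,.012])-mouth; kz/=np.linalg.norm(kz)
ky=np.cross(up,kz); ky/=np.linalg.norm(ky); kx=np.cross(ky,kz)
Rk=R.from_matrix(np.stack([kx,ky,kz],1)); 
RT=Ml.inv()*Rk; pT=Ml.inv().apply(mouth-pl); print('key in tool',pT.round(4),RT.as_rotvec(degrees=True).round(1))
np.savez('grasp.npz',q=RT.as_quat(),p=pT)
rng=np.random.default_rng(0); qc=monitor.get_obs()["joint_pos"]
for k in range(4):
  th=np.degrees(yaw)-5+90*k
  Rkey=R.from_euler('z',th,degrees=True); Rt=Rkey*RT.inv(); 
  for zz in (.109,.135,.18):
    p=np.array([.6107,.0543,zz])-Rt.apply(pT); sol=[]
    for i in range(30):
        q,e=ik(p,Rt,qc if i==0 else rng.uniform(lo,hi)); 
        if e<.02: sol.append(q)
    sol.sort(key=lambda q:-np.min(np.minimum(q-lo,hi-q))); print(k,'tool z',Rt.as_matrix()[:,2].round(2),zz,len(sol),[s.round(2).tolist() for s in sol[:2]])
E
```

```text
key in tool [ 0.0004 -0.0795  0.0133] [-79.4 -79.4 -62.1]
0 tool z [ 0.96 -0.13 -0.24] 0.109 0 []
0 tool z [ 0.96 -0.13 -0.24] 0.135 0 []
0 tool z [ 0.96 -0.13 -0.24] 0.18 0 []
1 tool z [ 0.13  0.96 -0.24] 0.109 5 [[0.78, 0.73, -0.54, 1.66, -0.97, 1.36, -2.47], [0.39, 0.66, -0.03, 1.69, -1.23, 1.55, -2.35]]
1 tool z [ 0.13  0.96 -0.24] 0.135 11 [[0.72, 0.67, -0.46, 1.66, -1.03, 1.41, -2.48], [0.82, 0.7, -0.59, 1.66, -0.96, 1.36, -2.52]]
1 tool z [ 0.13  0.96 -0.24] 0.18 8 [[0.66, 0.58, -0.38, 1.65, -1.09, 1.48, -2.53], [0.79, 0.62, -0.55, 1.65, -1.01, 1.41, -2.57]]
2 tool z [-0.96  0.13 -0.24] 0.109 0 []
2 tool z [-0.96  0.13 -0.24] 0.135 0 []
2 tool z [-0.96  0.13 -0.24] 0.18 0 []
3 tool z [-0.13 -0.96 -0.24] 0.109 25 [[-1.1, 1.12, 0.93, 1.31, 0.35, 1.68, -0.47], [-1.05, 1.06, 0.81, 1.3, 0.44, 1.71, -0.53]]
3 tool z [-0.13 -0.96 -0.24] 0.135 25 [[-1.06, 1.03, 0.83, 1.3, 0.45, 1.72, -0.5], [-1.05, 1.03, 0.82, 1.3, 0.45, 1.73, -0.5]]
3 tool z [-0.13 -0.96 -0.24] 0.18 21 [[-1.12, 1.05, 0.98, 1.29, 0.39, 1.72, -0.38], [-1.01, 0.93, 0.74, 1.29, 0.56, 1.79, -0.5]]
```

```bash
cat >> ik.py <<'E'
def pts(q):
    h,L1,L2,L3,a0,a1,a1b,a2,a3,y0,y1,y2,y3=PF
    r=R.from_euler('z',-q[0]);p=r.apply([0,y0,h]); r=r*R.from_euler('y',q[1])*R.from_euler('z',-q[2]);el=p+r.apply([0,y1,L1])
    r=r*R.from_euler('y',q[3])*R.from_euler('z',-q[4]);wr=el+r.apply([0,0,L2]); return el,wr
def rows(path,q0):
    "list of joint vectors -> rows relative to commanded pose fk(q0)"
    p0,r0=fk2(q0,PF); out=[]
    for q in path:
        p,r=fk2(q,PF); out.append(np.r_[r0.inv().apply(p-p0).round(3),(r0.inv()*r).as_rotvec(degrees=True).round(1)])
    return out
E
python3 - <<'E'
from h import *; from ik import *
for n in ("top","side"):
    p,d,K,E=cam(n); W=cloud(d,K,E).reshape(-1,3); W=W[np.isfinite(W[:,0])]
    for y0 in np.arange(.3,.8,.05):
        m=(W[:,1]>y0)&(W[:,1]<y0+.05)&(W[:,0]>-.3)&(W[:,0]<.9)&(W[:,2]>.02); 
        if m.sum()>20: print(n,y0.round(2),m.sum(),'x',np.percentile(W[m,0],[2,50,98]).round(2),'z',np.percentile(W[m,2],[2,50,98]).round(2))
g=np.load('grasp.npz');RT=R.from_quat(g['q']);pT=g['p'];qc=monitor.get_obs()["joint_pos"]
Rt=R.from_euler('z',-3-5-90,degrees=True)*RT.inv();p=np.array([.6107,.0543,.20])-Rt.apply(pT)
q,e=ik(p,Rt,np.array([-1.0,.93,.74,1.29,.56,1.79,-.5])); print(q.round(2),e)
for t in np.linspace(0,1,9):
    qq=qc+t*(q-qc); el,wr=pts(qq); print(t.round(2),fk2(qq,PF)[0].round(2),el.round(2),wr.round(2), (fk2(qq,PF)[0]+fk2(qq,PF)[1].apply(pT)).round(2))
E
```

```text
top 0.3 832 x [0.64 0.82 0.9 ] z [0.02 0.09 0.15]
top 0.35 918 x [0.77 0.81 0.9 ] z [0.03 0.1  0.16]
top 0.4 903 x [0.22 0.59 0.9 ] z [0.03 0.15 0.28]
top 0.45 14008 x [0.11 0.48 0.88] z [0.2  0.29 0.32]
top 0.5 27567 x [0.11 0.5  0.86] z [0.03 0.32 0.43]
side 0.3 531 x [0.72 0.87 0.89] z [0.02 0.07 0.15]
side 0.35 703 x [0.76 0.78 0.88] z [0.02 0.09 0.15]
side 0.4 803 x [0.22 0.58 0.89] z [0.03 0.12 0.28]
side 0.45 6698 x [-0.07  0.19  0.85] z [0.21 0.3  0.32]
side 0.5 33194 x [-0.21  0.2   0.84] z [0.32 0.46 0.67]
[-1.01  0.91  0.75  1.28  0.58  1.81 -0.48] 8.349258506790136e-08
0.0 [ 0.57 -0.06  0.36] [-0.2   0.06  0.66] [0.25 0.03 0.47] [ 0.55 -0.05  0.28]
0.12 [ 0.61 -0.1   0.38] [-0.14 -0.    0.69] [0.31 0.02 0.5 ] [ 0.61 -0.07  0.3 ]
0.25 [ 0.65 -0.14  0.36] [-0.06 -0.04  0.7 ] [0.38 0.02 0.51] [ 0.65 -0.11  0.29]
0.38 [ 0.67 -0.17  0.32] [ 0.02 -0.04  0.71] [0.46 0.03 0.5 ] [ 0.67 -0.13  0.25]
0.5 [ 0.68 -0.18  0.27] [ 0.1  -0.02  0.7 ] [0.53 0.06 0.47] [ 0.67 -0.14  0.2 ]
0.62 [ 0.67 -0.17  0.25] [0.16 0.03 0.68] [0.59 0.1  0.44] [ 0.67 -0.13  0.17]
0.75 [ 0.66 -0.13  0.24] [0.21 0.1  0.64] [0.63 0.17 0.41] [ 0.65 -0.1   0.17]
0.88 [ 0.64 -0.05  0.26] [0.23 0.19 0.6 ] [0.66 0.26 0.38] [ 0.64 -0.04  0.18]
1.0 [0.61 0.05 0.28] [0.21 0.27 0.55] [0.66 0.38 0.36] [0.61 0.05 0.2 ]
```

```bash
python3 - <<'E'
from h import *; from ik import *
qs=[np.array([.3,0,-.3,1.9,0,.6,1.3]),np.array([.1,-.2,0,2.1,0,.3,1.5])]; rng=np.random.default_rng(1)
for T in (25,30,35,40,45):
    t=np.radians(T)
    for zz in (.109,.16):
        for th in (-3,-8,-14):
            d=np.array([np.cos(np.radians(th)),np.sin(np.radians(th)),0])
            zt=d*np.cos(t)-up*np.sin(t); Rt=R.from_matrix(tool(zt,np.cross(up,d)))
            p=np.array([.6107,.0543,zz+.065])+zt*.0064; sol=[]
            for q0 in qs+[rng.uniform(lo,hi) for _ in range(12)]:
                q,e=ik(p,Rt,q0)
                if e<.02: sol.append(q)
            sol.sort(key=lambda q:-np.min(np.minimum(q-lo,hi-q))); print(T,zz,th,len(sol),[(s.round(2).tolist(),np.min(np.minimum(s-lo,hi-s)).round(2)) for s in sol[:1]])
E
```

```text
25 0.109 -3 0 []
25 0.109 -8 11 [([0.89, 0.3, -1.36, 2.39, 2.17, 0.83, -0.75], np.float64(0.03))]
25 0.109 -14 10 [([0.17, 0.14, -0.69, 2.37, 1.98, 0.81, -0.85], np.float64(0.05))]
25 0.16 -3 9 [([0.85, -0.11, -1.15, 2.38, 2.36, 0.39, -1.07], np.float64(0.04))]
25 0.16 -8 10 [([0.56, -0.05, -0.97, 2.37, 2.03, 0.52, -0.81], np.float64(0.05))]
25 0.16 -14 12 [([0.5, 0.01, -0.99, 2.33, 1.83, 0.69, -0.69], np.float64(0.09))]
30 0.109 -3 10 [([0.94, 0.1, -1.28, 2.37, 2.21, 0.49, -0.81], np.float64(0.05))]
30 0.109 -8 12 [([0.35, 0.06, -0.76, 2.36, 2.01, 0.55, -0.77], np.float64(0.06))]
30 0.109 -14 11 [([0.75, 0.22, -1.26, 2.32, 1.87, 0.79, -0.62], np.float64(0.1))]
30 0.16 -3 11 [([0.91, -0.17, -1.17, 2.33, 2.16, 0.22, -0.89], np.float64(0.09))]
30 0.16 -8 12 [([1.01, -0.17, -1.32, 2.31, 1.83, 0.3, -0.66], np.float64(0.11))]
30 0.16 -14 9 [([0.28, -0.04, -0.75, 2.3, 1.62, 0.58, -0.49], np.float64(0.12))]
35 0.109 -3 11 [([0.72, 0.02, -1.04, 2.33, 1.95, 0.33, -0.6], np.float64(0.09))]
35 0.109 -8 11 [([0.35, 0.02, -0.74, 2.32, 1.76, 0.44, -0.52], np.float64(0.1))]
35 0.109 -14 11 [([0.43,
[... 571 characters left out ...]
.12, -0.71, 2.23, 0.87, 0.25, 0.45], np.float64(0.19))]
40 0.16 -8 11 [([0.69, -0.11, -0.99, 2.21, 0.95, 0.33, 0.28], np.float64(0.21))]
40 0.16 -14 10 [([0.84, -0.08, -1.21, 2.18, 1.04, 0.46, 0.1], np.float64(0.24))]
45 0.109 -3 9 [([0.63, 0.01, -0.91, 2.21, 0.96, 0.29, 0.39], np.float64(0.21))]
45 0.109 -8 9 [([0.79, 0.05, -1.12, 2.19, 1.1, 0.41, 0.18], np.float64(0.23))]
45 0.109 -14 11 [([0.65, 0.08, -1.05, 2.17, 1.16, 0.54, 0.03], np.float64(0.25))]
45 0.16 -3 11 [([0.46, -0.1, -0.71, 2.17, 0.52, 0.34, 0.82], np.float64(0.25))]
45 0.16 -8 11 [([0.56, -0.08, -0.86, 2.15, 0.68, 0.41, 0.57], np.float64(0.27))]
45 0.16 -14 11 [([0.17, -0.05, -0.55, 2.14, 0.86, 0.54, 0.3], np.float64(0.28))]
```

```bash
python3 - <<'E'
from h import *; from ik import *
rng=np.random.default_rng(1); qc=monitor.get_obs()["joint_pos"]; print(qc.round(3))
T=np.radians(42)
for (sx,sy) in ((.44,-.20),(.50,-.2),(.54,-.16),(.57,-.13)):
  for ang in (149.1,160,175):
    a=np.radians(ang);u=np.array([np.cos(a),np.sin(a),0]); 
    for s in (1,-1):
      zt=-up*np.cos(T)-u*np.sin(T); Rt=R.from_matrix(tool(zt,s*np.cross(up,u))); 
      for zz in (.008,.2):
        sol=[]
        for q0 in [rng.uniform(lo,hi) for _ in range(10)]:
            q,e=ik(np.array([sx,sy,zz]),Rt,q0)
            if e<.02: sol.append(q)
        sol.sort(key=lambda q:-np.min(np.minimum(q-lo,hi-q))); print(sx,sy,ang,s,zz,len(sol),[(x.round(2).tolist(),np.min(np.minimum(x-lo,hi-x)).round(2)) for x in sol[:1]])
E
```

```text
[ 0.485 -0.499 -0.59   2.409  1.607  0.194 -0.438]
0.44 -0.2 149.1 1 0.008 0 []
0.44 -0.2 149.1 1 0.2 0 []
0.44 -0.2 149.1 -1 0.008 0 []
0.44 -0.2 149.1 -1 0.2 0 []
0.44 -0.2 160 1 0.008 0 []
0.44 -0.2 160 1 0.2 0 []
0.44 -0.2 160 -1 0.008 0 []
0.44 -0.2 160 -1 0.2 0 []
0.44 -0.2 175 1 0.008 0 []
0.44 -0.2 175 1 0.2 5 [([1.23, -0.38, -0.57, 2.39, -1.02, 0.66, -0.32], np.float64(0.03))]
0.44 -0.2 175 -1 0.008 0 []
0.44 -0.2 175 -1 0.2 0 []
0.5 -0.2 149.1 1 0.008 0 []
0.5 -0.2 149.1 1 0.2 2 [([0.87, -0.28, -0.65, 2.31, 0.2, 0.37, -2.09], np.float64(0.11))]
0.5 -0.2 149.1 -1 0.008 0 []
0.5 -0.2 149.1 -1 0.2 8 [([1.04, -0.31, -0.79, 2.31, 0.03, 0.35, 1.2], np.float64(0.11))]
0.5 -0.2 160 1 0.008 0 []
0.5 -0.2 160 1 0.2 3 [([1.32, -0.36, -0.9, 2.31, -0.78, 0.41, -0.95], np.float64(0.11))]
0.5 -0.2 160 -1 0.008 0 []
0.5 -0.2 160 -1 0.2 7 [([0.44, -0.27, -0.16, 2.34, 0.03, 0.33, 1.47], np.float64(0.08))]
0.5 -0.2 175 1 0.008 0 []
0.5 -0.2 175 1 0.2 4 [([1.54, -0.31, -0.94, 2.28, -1.09, 0.61, -0.33], np.float64(0.14))]
0.5 -0.2 175 -1 0.008 7 [([1.8, 0.87, -1.44, 2.39, 1.91, 0.46, 0.46], np.
[... 1607 characters left out ...]
[-0.05, 0.26, 0.07, 2.37, 2.32, 0.28, 2.11], np.float64(0.05))]
0.57 -0.13 160 1 0.2 7 [([1.27, -0.23, -1.12, 2.21, -0.09, 0.32, -1.76], np.float64(0.21))]
0.57 -0.13 160 -1 0.008 5 [([1.1, 0.55, -1.13, 2.33, 2.0, 0.63, -0.38], np.float64(0.09))]
0.57 -0.13 160 -1 0.2 5 [([0.93, -0.16, -0.83, 2.22, 0.24, 0.33, 1.08], np.float64(0.2))]
0.57 -0.13 175 1 0.008 4 [([0.41, 0.28, -0.23, 2.36, 3.23, 0.21, 1.6], np.float64(0.06))]
0.57 -0.13 175 1 0.2 5 [([1.58, -0.28, -1.22, 2.2, -0.99, 0.47, -0.61], np.float64(0.22))]
0.57 -0.13 175 -1 0.008 8 [([1.06, 0.42, -0.9, 2.33, 2.43, 0.26, -0.57], np.float64(0.09))]
0.57 -0.13 175 -1 0.2 5 [([0.89, -0.14, -0.65, 2.22, -0.52, 0.34, 2.13], np.float64(0.2))]
```

```bash
python3 - <<'E'
from h import *; from ik import *
rng=np.random.default_rng(1); qc=monitor.get_obs()["joint_pos"]
g=np.load('grasp.npz');RT=R.from_quat(g['q']);pT=g['p']; mar=lambda q:np.min(np.minimum(q-lo,hi-q))
kz0=RT.as_matrix()
for c in ((.50,-.15),(.56,-.13),(.5,-.22)):
  for th in range(-120,121,20):   # key yaw; tool heading
    Rt=R.from_euler('z',th-3,degrees=True)*RT.inv(); p=np.array([c[0],c[1],.002])-Rt.apply(pT); sol=[]
    for q0 in [qc]+[rng.uniform(lo,hi) for _ in range(6)]:
        q,e=ik(p,Rt,q0)
        if e<.02: sol.append(q)
    if sol:
        sol.sort(key=lambda q:-mar(q)); q=sol[0]; el,wr=pts(q); zt=Rt.as_matrix()[:,2]; print(c,th,'head',np.degrees(np.arctan2(zt[1],zt[0])).round(0),len(sol),q.round(2).tolist(),mar(q).round(2),'wr',wr.round(2))
E
```

```text
(0.5, -0.15) -120 head -123.0 4 [-0.66, 1.04, 0.6, 1.51, 0.43, 1.66, -0.81] 0.4 wr [0.68 0.12 0.16]
(0.5, -0.15) -100 head -103.0 6 [-1.08, 1.15, 0.95, 1.79, 0.31, 1.25, -0.61] 0.39 wr [0.57 0.17 0.16]
(0.5, -0.15) -80 head -83.0 6 [-0.19, 0.7, -0.29, 2.01, 1.28, 1.63, -1.19] 0.41 wr [0.46 0.17 0.16]
(0.5, -0.15) -60 head -63.0 6 [-0.14, 0.6, -0.37, 2.28, 1.58, 1.53, -1.27] 0.14 wr [0.35 0.14 0.16]
(0.5, -0.15) 40 head 37.0 4 [1.95, 1.18, -1.2, 2.15, -0.51, 0.58, -2.57] 0.03 wr [ 0.24 -0.35  0.16]
(0.5, -0.15) 80 head 77.0 3 [1.13, 0.91, -0.49, 1.63, -0.72, 1.49, -2.32] 0.28 wr [ 0.43 -0.47  0.16]
(0.5, -0.15) 120 head 117.0 1 [0.72, 1.11, -0.31, 1.14, -0.47, 2.03, -2.22] 0.03 wr [ 0.65 -0.44  0.16]
(0.56, -0.13) -120 head -123.0 4 [-0.14, 1.03, -0.19, 1.26, 0.9, 2.03, -1.05] 0.03 wr [0.74 0.14 0.16]
(0.56, -0.13) -100 head -103.0 4 [-0.54, 0.9, 0.25, 1.58, 0.82, 1.61, -0.93] 0.45 wr [0.63 0.19 0.16]
(0.56, -0.13) -80 head -83.0 6 [-0.56, 0.75, 0.14, 1.87, 1.11, 1.44, -1.04] 0.55 wr [0.52 0.19 0.16]
(0.56, -0.13) -60 head -63.0 6 [-0.16, 0.65, -0.34, 2.13, 1.59, 1.52, -1.18] 0.29 wr 
[... 942 characters left out ...]
, -0.22) -80 head -83.0 5 [-0.08, 0.67, -0.26, 2.06, 1.39, 1.56, -1.18] 0.36 wr [0.46 0.1  0.16]
(0.5, -0.22) -60 head -63.0 6 [0.45, 0.72, -0.78, 2.31, 1.9, 1.71, -1.17] 0.11 wr [0.35 0.07 0.16]
(0.5, -0.22) 20 head 17.0 4 [0.23, 0.75, 0.71, 2.35, 4.21, 1.65, -1.94] 0.07 wr [ 0.19 -0.32  0.16]
(0.5, -0.22) 40 head 37.0 5 [1.63, 0.84, -0.76, 2.02, -1.03, 0.96, -2.21] 0.24 wr [ 0.24 -0.42  0.16]
(0.5, -0.22) 60 head 57.0 1 [1.65, 1.09, -0.96, 1.73, -0.47, 1.15, -2.57] 0.03 wr [ 0.32 -0.49  0.16]
(0.5, -0.22) 80 head 77.0 2 [1.4, 1.14, -0.86, 1.45, -0.37, 1.5, -2.57] 0.03 wr [ 0.43 -0.54  0.16]
(0.5, -0.22) 100 head 97.0 2 [0.98, 1.1, -0.43, 1.2, -0.52, 1.88, -2.34] 0.18 wr [ 0.54 -0.54  0.16]
```

```bash
python3 - <<'E'
from h import *; from ik import *
qc=monitor.get_obs()["joint_pos"]
g=np.load('grasp.npz');RT=R.from_quat(g['q']);pT=g['p']; mar=lambda q:np.min(np.minimum(q-lo,hi-q)); out=[]
for cx in (.46,.50,.54,.58):
 for cy in (-.32,-.27,-.22,-.17):
  for th in (-90,-80,-70,-60,-50):
    Rt=R.from_euler('z',th-3,degrees=True)*RT.inv(); p=np.array([cx,cy,.002])-Rt.apply(pT)
    for q0 in (qc,[.0,.7,-.4,2.2,1.6,1.5,-1.2]):
        q,e=ik(p,Rt,np.array(q0)); el,wr=pts(q)
        if e<.02 and not(wr[0]>.39 and wr[1]>-.12) and np.hypot(cx-.6,cy+.22)>.05: out.append((mar(q).round(3),cx,cy,th,q.round(2).tolist(),wr.round(2).tolist()))
out.sort(key=lambda o:-o[0])
for o in out[:10]: print(*o)
E
```

```text
0.176 0.58 -0.17 -50 [0.0, 0.61, -0.36, 2.24, 1.88, 1.42, -1.2] [0.38, 0.09, 0.16]
0.176 0.58 -0.17 -50 [0.01, 0.61, -0.37, 2.24, 1.88, 1.42, -1.2] [0.38, 0.09, 0.16]
0.173 0.46 -0.17 -70 [-0.05, 0.63, -0.45, 2.25, 1.46, 1.62, -1.29] [0.36, 0.14, 0.16]
0.168 0.46 -0.17 -70 [-0.15, 0.6, -0.35, 2.25, 1.42, 1.56, -1.29] [0.36, 0.14, 0.16]
0.161 0.58 -0.32 -50 [0.35, 0.6, -0.32, 2.26, 2.23, 1.27, -1.21] [0.38, -0.06, 0.16]
0.155 0.58 -0.32 -50 [0.23, 0.58, -0.2, 2.26, 2.2, 1.22, -1.25] [0.38, -0.06, 0.16]
0.151 0.58 -0.27 -50 [0.23, 0.6, -0.33, 2.27, 2.11, 1.32, -1.21] [0.38, -0.01, 0.16]
0.147 0.58 -0.27 -50 [0.16, 0.58, -0.25, 2.27, 2.09, 1.29, -1.23] [0.38, -0.01, 0.16]
0.135 0.46 -0.22 -70 [0.02, 0.6, -0.4, 2.28, 1.55, 1.55, -1.28] [0.36, 0.09, 0.16]
0.132 0.46 -0.22 -70 [-0.05, 0.59, -0.33, 2.29, 1.53, 1.52, -1.28] [0.36, 0.09, 0.16]
```

```bash
python3 - <<'E'
from h import *; from ik import *
qc=monitor.get_obs()["joint_pos"]; g=np.load('grasp.npz');RT=R.from_quat(g['q']);pT=g['p']
Rt=R.from_euler('z',-73,degrees=True)*RT.inv()
q1,e=ik(np.array([.46,-.19,.05])-Rt.apply(pT),Rt,np.array([0,.5,-.42,2.26,1.5,1.5,-1.28])); q2,e2=ik(np.array([.46,-.19,.003])-Rt.apply(pT),Rt,q1); print(q1.round(2),q2.round(2),e,e2)
path=[qc+t*(q1-qc) for t in np.linspace(1/12,1,12)]
for q,r in zip(path,rows(path,qc)):
    p,rr=fk2(q,PF); print('[0,',*[f'{x},' for x in r],']',(p+rr.apply(pT)).round(2),pts(q)[1].round(2))
E
```

```text
[-0.02  0.48 -0.43  2.28  1.45  1.57 -1.18] [-0.04  0.61 -0.41  2.27  1.49  1.58 -1.28] 3.144760379880651e-07 7.336926393618237e-07
[0, -0.019, -0.016, 0.017, 1.3, -4.0, 4.8, ] [ 0.56 -0.07  0.26] [0.27 0.03 0.46]
[0, -0.038, -0.036, 0.033, 2.6, -8.3, 9.1, ] [ 0.56 -0.08  0.23] [0.28 0.03 0.44]
[0, -0.056, -0.058, 0.045, 3.8, -12.9, 12.8, ] [ 0.56 -0.09  0.21] [0.3  0.03 0.43]
[0, -0.074, -0.083, 0.054, 4.7, -17.8, 15.7, ] [ 0.56 -0.11  0.18] [0.31 0.04 0.41]
[0, -0.091, -0.108, 0.06, 5.2, -22.8, 18.0, ] [ 0.56 -0.12  0.16] [0.33 0.05 0.39]
[0, -0.107, -0.132, 0.062, 5.4, -28.0, 19.6, ] [ 0.55 -0.13  0.13] [0.34 0.05 0.37]
[0, -0.122, -0.156, 0.061, 5.1, -33.2, 20.4, ] [ 0.54 -0.14  0.11] [0.35 0.06 0.34]
[0, -0.135, -0.177, 0.056, 4.2, -38.2, 20.5, ] [ 0.52 -0.16  0.09] [0.36 0.07 0.32]
[0, -0.147, -0.196, 0.049, 2.7, -43.1, 19.9, ] [ 0.51 -0.17  0.07] [0.36 0.08 0.29]
[0, -0.157, -0.211, 0.039, 0.6, -47.7, 18.6, ] [ 0.49 -0.18  0.06] [0.36 0.1  0.27]
[0, -0.165, -0.223, 0.026, -2.1, -51.8, 16.7, ] [ 0.48 -0.18  0.05] [0.37 0.11 0.24]
[0, -0.17, -0.23, 0.013, -5.5, -55.4, 14.1, ] [ 0.46 -0.19  0.05] [0.36 0.12 0.21]
```

Call:
servo_tool(motion=[[0, -0.019, -0.016, 0.017, 1.3, -4.0, 4.8], [0, -0.038, -0.036, 0.033, 2.6, -8.3, 9.1], [0, -0.056, -0.058, 0.045, 3.8, -12.9, 12.8], [0, -0.074, -0.083, 0.054, 4.7, -17.8, 15.7], [0, -0.091, -0.108, 0.06, 5.2, -22.8, 18.0], [0, -0.107, -0.132, 0.062, 5.4, -28.0, 19.6], [0, -0.122, -0.156, 0.061, 5.1, -33.2, 20.4], [0, -0.135, -0.177, 0.056, 4.2, -38.2, 20.5], [0, -0.147, -0.196, 0.049, 2.7, -43.1, 19.9], [0, -0.157, -0.211, 0.039, 0.6, -47.7, 18.6], [0, -0.165, -0.223, 0.026, -2.1, -51.8, 16.7], [0, -0.17, -0.23, 0.013, -5.5, -55.4, 14.1], [0, -0.17, -0.23, 0.013, -5.5, -55.4, 14.1], [0, -0.17, -0.23, 0.013, -5.5, -55.4, 14.1]])

```text
clock: 9.35
position: [0.4623, -0.1958, 0.1301]
ee_rot: [0.78, 0.118, 0.089, 0.608]
ft_force: [0.1, 0.5, -4.0]
grip_width: 0.105
```

```bash
cat >> ik.py <<'E'
from h import monitor
def delta(p,Rt,o=None):
    o=o or monitor.get_obs(); r0=R.from_quat(o["ee_rot"]); return r0.inv().apply(p-o["position"]).round(4),(r0.inv()*Rt).as_rotvec(degrees=True).round(2)
def keypose(RT,pT):
    o=monitor.get_obs(); r=R.from_quat(o["ee_rot"]); return o["position"]+r.apply(pT),(r*RT).as_matrix()
E
python3 - <<'E'
from h import *; from ik import *
g=np.load('grasp.npz');RT=R.from_quat(g['q']);pT=g['p']
o=monitor.get_obs(); print(o["joint_pos"].round(2),o["clock"],o["grip_width"]); kp,kr=keypose(RT,pT); print(kp.round(4),kr.round(3).tolist())
Rt=R.from_euler('z',-73,degrees=True)*RT.inv()
print(delta(np.array([.46,-.19,.05])-Rt.apply(pT),Rt)); print(delta(np.array([.46,-.19,.003])-Rt.apply(pT),Rt))
# measured key shaft direction from depth (side camera)
p,d,K,E=cam("side"); cv2.imwrite("pics/s3.png",cv2.resize(p[120:320,300:540],None,fx=3,fy=3,interpolation=cv2.INTER_CUBIC))
E
```

```text
[ 0.25  0.56 -0.72  2.27  1.53  1.71 -1.16] 9.35 0.10518297875619485
[ 0.4605 -0.1895  0.0498] [[0.292, 0.957, 0.004], [-0.957, 0.292, -0.003], [-0.004, -0.003, 1.0]]
(array([-0.0009,  0.0002, -0.0001]), array([-0.24,  0.09,  0.17]))
(array([-0.0007, -0.0453,  0.0114]), array([-0.24,  0.09,  0.17]))
```

View pics/s3.png

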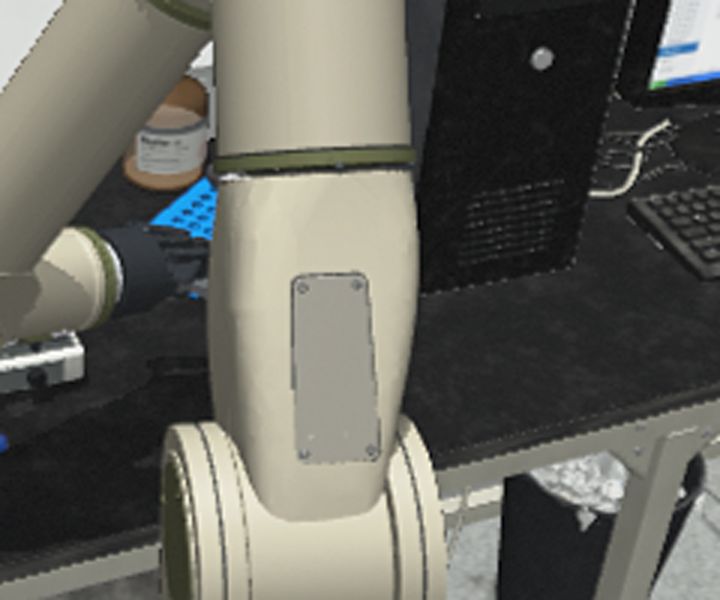

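Call:
servo_tool(motion=[[0, 0, -0.016, 0.004, -0.2, 0, 0.2], [0, 0, -0.03, 0.008, -0.2, 0, 0.2], [0, 0, -0.042, 0.0105, -0.2, 0, 0.2], [0, 0, -0.045, 0.0115, -0.2, 0, 0.2]])

```text
clock: 9.9
position: [0.4626, -0.1963, 0.0837]
ee_rot: [0.779, 0.115, 0.092, 0.61]
ft_force: [0.5, 1.5, -4.2]
grip_width: 0.108
```

```bash
python3 - <<'E'
from h import *; from ik import *
g=np.load('grasp.npz');RT=R.from_quat(g['q']);pT=g['p']
o=monitor.get_obs(); print(o["ft_force"].round(1)); kp,kr=keypose(RT,pT); print(kp.round(4))
p,d,K,E=cam("top"); W=cloud(d,K,E); m=(np.abs(W[...,0]-.46)<.07)&(np.abs(W[...,1]+.19)<.07)&(W[...,2]>.135)&(W[...,2]<.19); q=W[m]; print(len(q))
r=cv2.minAreaRect((q[:,:2]*1000).astype(np.float32)); print(r, np.percentile(q[:,2],[5,50,95]).round(4))
A=np.c_[q[:,:2]-q[:,:2].mean(0),np.ones(len(q))]; print(np.linalg.lstsq(A,q[:,2],rcond=None)[0].round(3))
cv2.imwrite("pics/t3.png",cv2.resize(p[150:280,330:460],None,fx=4,fy=4,interpolation=cv2.INTER_CUBIC))
E
```

```text
[ 0.5  1.5 -4.2]
[ 0.4614 -0.1903  0.0034]
313
((459.8015441894531, -186.88926696777344), (90.14004516601562, 22.961986541748047), 16.360244750976562) [0.1509 0.1573 0.1615]
[ 0.044 -0.137  0.157]
```

View pics/t3.png

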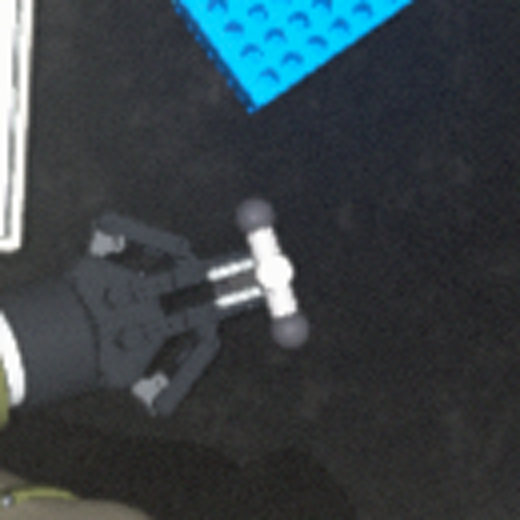

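Call:
servo_tool(motion=[[0, 0, -0.002, 0.0005, 0, 0, 0], [0, 0, -0.004, 0.001, 0, 0, 0], [0, 0, -0.004, 0.001, 0, 0, 0]], grip_force=40)

```text
clock: 10.32
position: [0.4632, -0.1965, 0.0829]
ee_rot: [0.777, 0.114, 0.093, 0.612]
ft_force: [-3.2, 2.4, 13.4]
grip_width: 0.11
```

Call:
servo_tool(motion=[[0.15, 0, -0.003, 0.001, 0, 0, 0], [0.25, 0, -0.003, 0.001, 0, 0, 0], [0.4, 0, -0.003, 0.001, 0, 0, 0], [0.5, 0, -0.003, 0.001, 0, 0, 0], [0.5, 0, -0.003, 0.001, 0, 0, 0], [0.5, 0, -0.003, -0.015, 0, 0, 0], [0.5, 0, -0.003, -0.04, 0, 0, 0], [0.5, 0, 0.0, -0.08, 0, 0, 0], [0.5, 0, 0.0, -0.12, 0, 0, 0]])

```text
clock: 11.45
position: [0.4278, -0.0828, 0.1092]
ee_rot: [0.778, 0.115, 0.093, 0.61]
ft_force: [0.7, 0.6, -0.4]
grip_width: 0.501
```

```bash
python3 - <<'E'
from h import *; from ik import *
o=monitor.get_obs(); qc=o["joint_pos"]; print(qc.round(2),o["ft_force"].round(1),o["position"].round(3))
p,d,K,E=cam("top"); W=cloud(d,K,E); m=(np.abs(W[...,0]-.46)<.07)&(np.abs(W[...,1]+.19)<.07)&(W[...,2]>.135)&(W[...,2]<.19); q=W[m]
r=cv2.minAreaRect((q[:,:2]*1000).astype(np.float32)); print('bar',np.round(r[0],1),np.round(r[1],1),round(r[2],1),np.percentile(q[:,2],[5,50,95]).round(4))
# nut zoom for its angle
cv2.imwrite("pics/n1.png",cv2.resize(p[142:172,280:312],None,fx=14,fy=14,interpolation=cv2.INTER_CUBIC))
# search: key standing at (kx,ky), tool tilt T below horizontal, heading th; then at nut with relative yaw so bar // shaker y
mar=lambda q:np.min(np.minimum(q-lo,hi-q)); res=[]; rng=np.random.default_rng(0)
def pose(xy,z,th,T):
    d=np.array([np.cos(th),np.sin(th),0]); zt=d*np.cos(T)-up*np.sin(T); return np.array([xy[0],xy[1],z])+zt*.012,[R.from_matrix(tool(zt,s*np.cross(up,d))) for s in (1,-1)]
kxy=np.array(r[0])/1000; bar=np.radians(r[2]); 
for T in np.radians([40,45,50]):
  for th in np.radians(np.arange(-103,100,15)):
    for s in (0,1):
      p1,M1=pose(kxy,.07,th,T)
      qa,e=min([ik(p1,M1[s],x) for x in [qc]+[rng.uniform(lo,hi) for _ in range(3)]],key=lambda t:(t[1]>.02,-mar(t[0])))
      if e<.02: res.append((mar(qa),np.degrees(T),np.degrees(th),s,qa))
res.sort(key=lambda t:-t[0])
for t in res[:14]: print(t[0].round(2),t[1].round(0),t[2].round(0),t[3],t[4].round(2).tolist(),pts(t[4])[1].round(2))
E
```

```text
[ 0.04  0.71 -0.82  2.21  1.35  1.91 -1.33] [ 0.7  0.6 -0.4] [ 0.428 -0.083  0.109]
bar [ 460.1 -186.7] [91.  22.9] 17.0 [0.1499 0.1566 0.161 ]
0.53 50.0 92.0 1 [1.33, 0.78, -0.94, 1.67, -0.0, 1.31, 0.48] [ 0.47 -0.4   0.32]
0.47 40.0 -103.0 0 [0.49, 0.63, -0.82, 1.94, 1.12, 1.59, -1.08] [0.52 0.06 0.28]
0.47 45.0 -103.0 0 [0.56, 0.59, -0.86, 1.95, 1.08, 1.51, -1.03] [0.51 0.04 0.3 ]
0.46 50.0 -103.0 0 [0.63, 0.55, -0.89, 1.96, 1.03, 1.44, -0.97] [0.51 0.02 0.32]
0.45 50.0 77.0 1 [0.34, 0.51, 0.42, 1.85, -0.82, 1.35, 0.93] [ 0.41 -0.39  0.32]
0.45 45.0 77.0 1 [0.47, 0.55, 0.3, 1.82, -0.82, 1.39, 0.95] [ 0.41 -0.41  0.3 ]
0.4 50.0 62.0 1 [0.47, 0.41, 0.28, 1.98, -0.87, 1.17, 0.78] [ 0.36 -0.37  0.32]
0.39 45.0 77.0 0 [0.37, 0.57, 0.43, 1.83, -0.88, 1.43, -2.15] [ 0.41 -0.41  0.3 ]
0.35 50.0 47.0 1 [1.36, 0.39, -0.7, 2.07, -0.63, 0.83, 0.4] [ 0.32 -0.34  0.32]
0.35 40.0 92.0 0 [0.85, 0.68, -0.22, 1.63, -0.51, 1.47, -2.25] [ 0.47 -0.44  0.28]
0.34 40.0 92.0 1 [0.18, 0.79, 0.68, 1.67, -0.93, 1.72, 1.23] [ 0.47 -0.44  0.28]
0.33 45.0 92.0 1 [0.09, 0.77, 0.77, 1.71, -0.94, 1.67, 1.23] [ 0.47 -0.42  0.3 ]
0.33 40.0 -88.0 1 [0.68, 0.63, -1.04, 2.09, 1.32, 1.55, 2.13] [0.45 0.07 0.28]
0.33 50.0 -88.0 0 [0.65, 0.43, -0.89, 2.09, 1.1, 1.26, -0.82] [0.45 0.03 0.32]
```

View pics/n1.png

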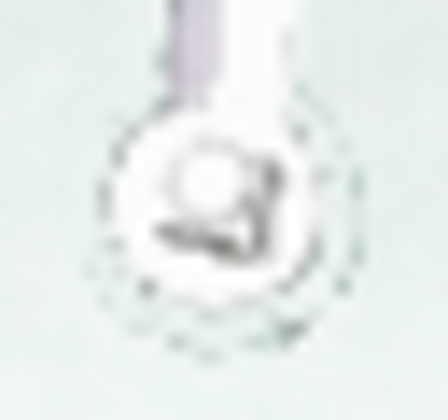

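```bash
cat >> ik.py <<'E'
from h import tool, up
mar=lambda q:np.min(np.minimum(q-lo,hi-q))
def pose(xy,z,th,T,s,e=.012):
    d=np.array([np.cos(th),np.sin(th),0]); zt=d*np.cos(T)-up*np.sin(T); return np.array([xy[0],xy[1],z])+zt*e,R.from_matrix(tool(zt,s*np.cross(up,d)))
E
python3 - <<'E'
from h import *; from ik import *
qc=monitor.get_obs()["joint_pos"]; rng=np.random.default_rng(0)
for T in (40,45,50):
  for th in (-65,-75,-85,-95,-105):
    t=np.radians(T); s=1
    best=None
    for x in [qc]+[rng.uniform(lo,hi) for _ in range(5)]:
      qa,e=ik(*pose((.461,-.188),.07,np.radians(th),t,s),x)
      qb,e2=ik(*pose((.6107,.0543),.20,np.radians(th+60.5),t,s),qa); q3,e3=ik(*pose((.6107,.0543),.179,np.radians(th+60.5),t,s),qb)
      if max(e,e2,e3)<.02:
        m=min(mar(qa),mar(q3),mar(qb)); 
        if best is None or m>best[0]: best=(m,qa,q3)
    if best: print(T,th,best[0].round(2),best[1].round(2).tolist(),best[2].round(2).tolist(),np.linalg.norm(best[1]-qc).round(1),pts(best[1])[1].round(2))
E
```

```text
40 -65 0.08 [0.49, 0.29, -0.76, 2.34, 1.4, 1.07, -0.86] [0.42, 0.01, -0.74, 2.26, 1.45, 0.3, -0.13] 1.2 [0.35 0.04 0.28]
40 -75 0.18 [0.52, 0.4, -0.82, 2.24, 1.32, 1.24, -0.91] [0.47, 0.07, -0.9, 2.22, 1.39, 0.56, -0.23] 1.0 [0.4  0.06 0.28]
40 -85 0.27 [0.52, 0.5, -0.84, 2.13, 1.25, 1.39, -0.97] [0.5, 0.19, -1.04, 2.15, 1.38, 0.83, -0.33] 0.8 [0.44 0.06 0.28]
40 -95 0.35 [0.44, 0.55, -0.76, 2.03, 1.15, 1.47, -1.02] [0.37, 0.29, -1.01, 2.07, 1.35, 1.07, -0.43] 0.8 [0.48 0.06 0.28]
40 -105 0.45 [0.33, 0.57, -0.62, 1.92, 1.02, 1.51, -1.05] [0.19, 0.35, -0.87, 1.97, 1.28, 1.23, -0.52] 0.8 [0.53 0.06 0.28]
45 -65 0.1 [0.52, 0.23, -0.73, 2.32, 1.3, 0.96, -0.72] [0.41, 0.01, -0.71, 2.21, 1.0, 0.32, 0.33] 1.3 [0.36 0.02 0.3 ]
45 -75 0.19 [0.57, 0.34, -0.82, 2.23, 1.24, 1.14, -0.8] [0.52, 0.07, -0.92, 2.16, 1.15, 0.54, 0.03] 1.1 [0.4  0.04 0.3 ]
45 -85 0.29 [0.58, 0.45, -0.86, 2.13, 1.19, 1.3, -0.88] [0.58, 0.2, -1.1, 2.1, 1.23, 0.81, -0.17] 1.0 [0.44 0.04 0.3 ]
45 -95 0.36 [-0.05, 0.38, -0.16, 2.06, 0.89, 1.18, -0.84] [-0.19, 0.15, -0.35, 2.05, 1.07, 0.88, -0.25] 1.3 [0.48 0.04 0.3 ]
45 -105 0.48 [0.38, 0.52, -0.63, 1.94, 0.97, 1.43, -0.99] [0.23, 0.33, -0.88, 1.94, 1.17, 1.17, -0.42] 0.9 [0.52 0.04 0.3 ]
50 -65 0.13 [0.61, 0.2, -0.77, 2.29, 1.18, 0.89, -0.58] [0.53, 0.04, -0.82, 2.14, 0.7, 0.4, 0.65] 1.5 [0.37 0.   0.32]
50 -75 0.21 [0.61, 0.3, -0.81, 2.21, 1.14, 1.05, -0.68] [0.59, 0.1, -0.98, 2.1, 0.94, 0.58, 0.26] 1.3 [0.41 0.02 0.32]
50 -85 0.29 [0.48, 0.34, -0.69, 2.13, 1.04, 1.15, -0.76] [0.43, 0.15, -0.89, 2.05, 1.01, 0.76, 0.02] 1.2 [0.44 0.02 0.32]
50 -95 0.39 [0.53, 0.44, -0.76, 2.03, 1.02, 1.3, -0.87] [0.47, 0.27, -1.04, 1.98, 1.1, 1.0, -0.18] 1.0 [0.48 0.02 0.32]
50 -105 0.45 [-0.1, 0.39, -0.02, 1.97, 0.71, 1.19, -0.8] [-0.28, 0.21, -0.25, 1.93, 0.9, 1.0, -0.23] 1.4 [0.52 0.02 0.32]
```

```bash
python3 - <<'E'
from ik import *
o=monitor.get_obs(); qc=o["joint_pos"]
p,Rt=pose((.461,-.188),.055,np.radians(-90),np.radians(42),1); ps=p-Rt.as_matrix()[:,2]*.13
q,e=ik(ps,Rt,qc); print(q.round(2),e,pts(q)[1].round(2)); print(delta(ps,Rt)); 
q2,e=ik(p,Rt,q); print(q2.round(2),e,pts(q2)[1].round(2))
E
```

```text
[ 0.44  0.45 -0.98  1.99  1.02  1.59 -0.96] 4.017543458912144e-06 [0.46 0.15 0.36]
(array([0.0252, 0.031 , 0.0242]), array([ 27.79, -15.55,   7.95]))
[ 0.54  0.56 -0.85  2.08  1.22  1.42 -1.  ] 8.704785940729985e-07 [0.46 0.06 0.28]
```

Call:
servo_tool(motion=[[0.5, 0.006, 0.008, -0.01, 7, -3.9, 2], [0.5, 0.013, 0.015, 0.005, 14, -7.8, 4], [0.5, 0.019, 0.023, 0.015, 21, -11.7, 6], [0.5, 0.0252, 0.031, 0.0242, 27.8, -15.5, 8], [0.5, 0.0252, 0.031, 0.0242, 27.8, -15.5, 8], [0.5, 0.0252, 0.031, 0.0242, 27.8, -15.5, 8]])

```text
clock: 12.25
position: [0.4609, -0.1062, 0.1326]
ee_rot: [0.913, -0.001, -0.001, 0.408]
ft_force: [0.1, -0.3, -0.1]
grip_width: 0.502
```

```bash
python3 - <<'E'
from h import *; from ik import *
p,Rt=pose((.461,-.188),.055,np.radians(-90),np.radians(42),1); print(delta(p,Rt))
pc,d,K,E=cam("top"); W=cloud(d,K,E); m=(np.abs(W[...,0]-.46)<.07)&(np.abs(W[...,1]+.19)<.07)&(W[...,2]>.135)&(W[...,2]<.19); q=W[m]
r=cv2.minAreaRect((q[:,:2]*1000).astype(np.float32)); print('bar',np.round(r[0],1),np.round(r[1],1),round(r[2],1),np.percentile(q[:,2],[5,50,95]).round(4))
E
```

```text
(array([ 0.0004, -0.0034,  0.1247]), array([ 0.21,  0.16, -0.11]))
bar [ 460.1 -186.6] [91.1 23.4] 17.0 [0.1499 0.1566 0.1615]
```

Call:
servo_tool(motion=[[0.5, 0, -0.001, 0.045, 0, 0, 0], [0.5, 0, -0.0025, 0.085, 0, 0, 0], [0.5, 0, -0.0034, 0.11, 0, 0, 0], [0.5, 0, -0.0034, 0.1245, 0, 0, 0], [0.5, 0, -0.0034, 0.1245, 0, 0, 0], [0.2, 0, -0.0034, 0.1245, 0, 0, 0], [0.1, 0, -0.0034, 0.1245, 0, 0, 0], [0, 0, -0.0034, 0.1245, 0, 0, 0], [0, 0, -0.0034, 0.1245, 0, 0, 0], [0, 0, -0.0034, 0.1245, 0, 0, 0], [0, 0, -0.0034, 0.1245, 0, 0, 0]], grip_force=90)

```text
clock: 13.68
position: [0.4619, -0.1966, 0.0481]
ee_rot: [0.913, -0.002, 0.0, 0.408]
ft_force: [-0.4, 3.8, 6.2]
grip_width: 0.118
```

```bash
python3 - <<'E'
from h import *; from ik import *
o=monitor.get_obs(); print(o["joint_pos"].round(2),o["ft_force"].round(1),o["position"].round(4))
pc,d,K,E=cam("top"); W=cloud(d,K,E); m=(np.abs(W[...,0]-.46)<.07)&(np.abs(W[...,1]+.19)<.06)&(W[...,2]>.142)&(W[...,2]<.17); q=W[m]
r=cv2.minAreaRect((q[:,:2]*1000).astype(np.float32)); print('bar',np.round(r[0],1),np.round(r[1],1),round(r[2],1),np.percentile(q[:,2],[5,50,95]).round(4))
cv2.imwrite("pics/t4.png",cv2.resize(pc[130:280,280:460],None,fx=4,fy=4,interpolation=cv2.INTER_CUBIC))
E
```

```text
[ 0.54  0.57 -0.86  2.07  1.23  1.43 -1.01] [-0.4  3.8  6.2] [ 0.4619 -0.1966  0.0481]
bar [ 460.2 -187.1] [90.9 22.8] 17.9 [0.1501 0.1563 0.1607]
```

View pics/t4.png

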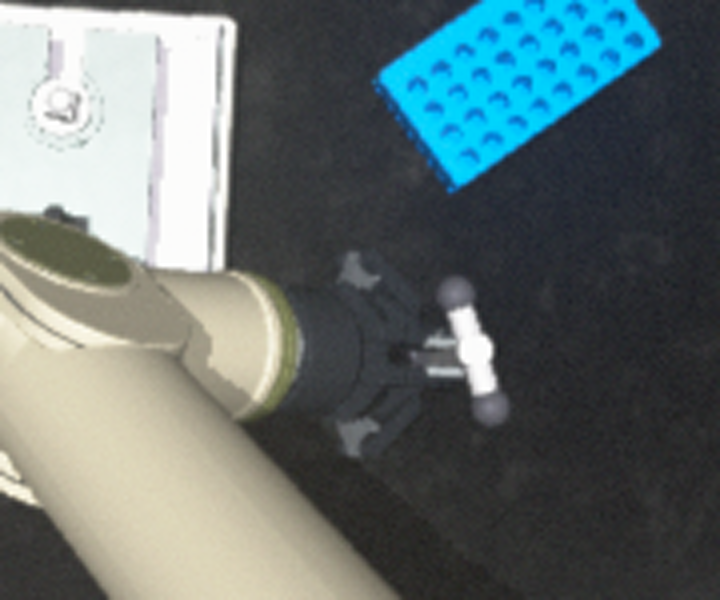

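```bash
python3 - <<'E'
from h import *; from ik import *
o=monitor.get_obs(); qc=o["joint_pos"]; r0=R.from_quat(o["ee_rot"])
Rk=R.from_euler('z',17.5-90,degrees=True); RT=r0.inv()*Rk; pT=r0.inv().apply(np.array([.4602,-.187,0])-o["position"]); np.savez('grasp2.npz',q=RT.as_quat(),p=pT)
def tgt(xyz,yaw): Rt=R.from_euler('z',yaw,degrees=True)*RT.inv(); return np.array(xyz)-Rt.apply(pT),Rt
ql,e=ik(*tgt((.4602,-.187,.17),-72.5),qc); qp,e2=ik(*tgt((.6107,.0543,.165),-12.5),ql); qn,e3=ik(*tgt((.6107,.0543,.109),-12.5),qp)
print(e,e2,e3); [print(q.round(2),pts(q)[1].round(2)) for q in (ql,qp,qn)]
p0,rr0=fk2(qc,PF)
path=[qc+(ql-qc)*t for t in (.25,.5,.75,1)]+[ql+(qp-ql)*t for t in np.linspace(.1,1,10)]
for q,r in zip(path,rows(path,qc)):
    p,rr=fk2(q,PF); print('[0,',*[f'{x},' for x in r],']',(p+rr.apply(pT)).round(3))
E
```

```text
2.660125786072505e-06 3.3496931053924576e-06 1.9524332232623677e-06
[ 0.66  0.21 -0.94  1.98  0.96  1.47 -0.63] [0.46 0.06 0.45]
[ 0.57  0.18 -1.14  2.05  1.21  0.95 -0.22] [0.4  0.18 0.44]
[ 0.48  0.3  -1.08  2.1   1.38  0.99 -0.39] [0.4  0.18 0.39]
[0, 0.004, 0.036, -0.026, -0.2, -0.3, 0.3, ] [ 0.465 -0.192  0.043]
[0, 0.005, 0.069, -0.053, -0.2, -0.4, 0.4, ] [ 0.466 -0.193  0.087]
[0, 0.003, 0.1, -0.083, -0.1, -0.3, 0.3, ] [ 0.464 -0.192  0.129]
[0, -0.001, 0.127, -0.114, -0.0, -0.0, 0.0, ] [ 0.46  -0.187  0.17 ]
[0, 0.021, 0.114, -0.124, 0.6, 4.4, -3.7, ] [ 0.481 -0.17   0.167]
[0, 0.041, 0.1, -0.136, 1.0, 8.9, -7.5, ] [ 0.501 -0.152  0.165]
[0, 0.061, 0.085, -0.151, 1.3, 13.3, -11.4, ] [ 0.52  -0.131  0.164]
[0, 0.08, 0.069, -0.167, 1.5, 17.8, -15.4, ] [ 0.537 -0.109  0.163]
[0, 0.097, 0.053, -0.184, 1.6, 22.2, -19.4, ] [ 0.554 -0.085  0.162]
[0, 0.113, 0.035, -0.204, 1.6, 26.7, -23.4, ] [ 0.569 -0.06   0.162]
[0, 0.127, 0.017, -0.225, 1.4, 31.2, -27.5, ] [ 0.582 -0.033  0.162]
[0, 0.139, -0.002, -0.247, 1.1, 35.7, -31.7, ] [ 0.594 -0.005  0.163]
[0, 0.149, -0.022, -0.27, 0.7, 40.2, -35.8, ] [0.603 0.024 0.164]
[0, 0.156, -0.042, -0.295, 0.1, 44.7, -40.0, ] [0.611 0.054 0.165]
```

Call:
servo_tool(motion=[[0, 0.001, 0.034, -0.028, 0, 0, 0], [0, 0.001, 0.068, -0.056, 0, 0, 0], [0, 0, 0.1, -0.085, 0, 0, 0], [0, -0.001, 0.127, -0.114, 0, 0, 0], [0, 0.021, 0.114, -0.124, 0.6, 4.4, -3.7], [0, 0.041, 0.1, -0.136, 1, 8.9, -7.5], [0, 0.061, 0.085, -0.151, 1.3, 13.3, -11.4], [0, 0.08, 0.069, -0.167, 1.5, 17.8, -15.4], [0, 0.097, 0.053, -0.184, 1.6, 22.2, -19.4], [0, 0.113, 0.035, -0.204, 1.6, 26.7, -23.4], [0, 0.127, 0.017, -0.225, 1.4, 31.2, -27.5], [0, 0.139, -0.002, -0.247, 1.1, 35.7, -31.7], [0, 0.149, -0.022, -0.27, 0.7, 40.2, -35.8], [0, 0.156, -0.042, -0.295, 0.1, 44.7, -40], [0, 0.156, -0.042, -0.295, 0.1, 44.7, -40], [0, 0.156, -0.042, -0.295, 0.1, 44.7, -40]])

```text
clock: 15.72
position: [0.6179, 0.0491, 0.2124]
ee_rot: [0.792, 0.454, 0.203, 0.353]
ft_force: [0.5, 0.1, -3.5]
grip_width: 0.115
```

```bash
cat >> h.py <<'E'
def barfit(cx,cy,z0,z1,n="top",rad=.06):
    pc,d,K,E=cam(n); W=cloud(d,K,E); m=(np.hypot(W[...,0]-cx,W[...,1]-cy)<rad)&(W[...,2]>z0)&(W[...,2]<z1); q=W[m]
    r=cv2.minAreaRect((q[:,:2]*1000).astype(np.float32)); print('bar',len(q),np.round(r[0],1),np.round(r[1],1),round(r[2],1),'z',np.percentile(q[:,2],[5,50,95]).round(4)); return pc
E
python3 - <<'E'
from h import *; from ik import *
g=np.load('grasp2.npz');RT=R.from_quat(g['q']);pT=g['p']
o=monitor.get_obs(); print(o["joint_pos"].round(2),o["ft_force"].round(1)); kp,kr=keypose(RT,pT); print(kp.round(4),kr.round(3).tolist())
pc=barfit(.611,.054,.295,.36)
ps,d,K,E=cam("side"); cv2.imwrite("pics/s5.png",cv2.resize(ps[130:280,200:360],None,fx=4,fy=4,interpolation=cv2.INTER_CUBIC))
E
```

```text
[ 0.62  0.2  -1.2   2.05  1.23  0.97 -0.23] [ 0.5  0.1 -3.5]
[0.6087 0.0524 0.1644] [[0.976, 0.219, 0.002], [-0.219, 0.976, 0.0], [-0.002, -0.001, 1.0]]
bar 442 [587.8  60. ] [91.1 70.2] 77.4 z [0.3138 0.321  0.3249]
```

View pics/s5.png

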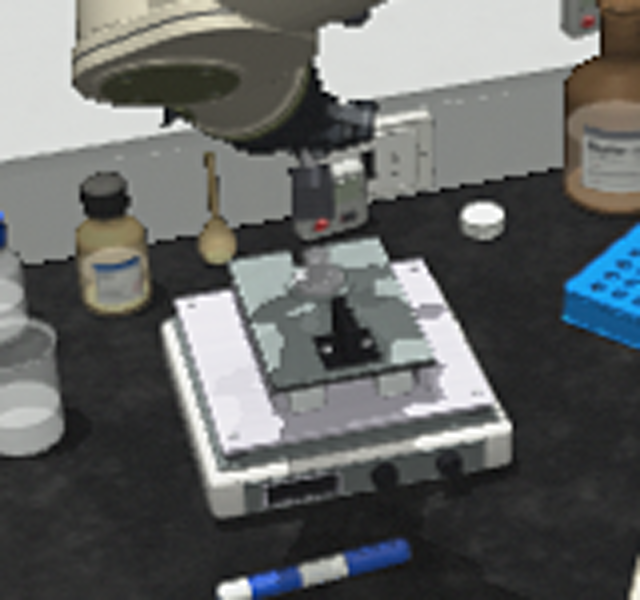

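```bash
python3 - <<'E'
from h import *
ps,d,K,E=cam("side"); W=cloud(d,K,E)
def edges(zc,lo_,hi_,x0,x1,y0,y1,name,half):
    m=(W[...,2]>lo_)&(W[...,2]<hi_)&(W[...,0]>x0)&(W[...,0]<x1)&(W[...,1]>y0)&(W[...,1]<y1); q=W[m]
    # camera right axis in world (horizontal) and viewing horizontal
    rt=E[0,:3].copy(); rt[2]=0; rt/=np.linalg.norm(rt); fw=np.cross(up,rt); 
    a=q@rt; b=q@(-fw); b=b if (E[2,:3]@(-fw))>0 else -b
    print(name,len(q),'right min/max/mid',np.percentile(a,[1,99]).round(4),((np.percentile(a,1)+np.percentile(a,99))/2).round(4),'depth near',np.percentile(b,[2,50]).round(4), 'xy mean',q[:,:2].mean(0).round(4)); return rt,fw
up=np.array([0,0,1.])
rt,fw=edges(0,.166,.188,.57,.65,.02,.09,'socket',.015)
edges(0,.113,.125,.585,.635,.03,.08,'nuthead',.009)
print(rt.round(3),'bar(611,54.6) nut along right',np.array([.6109,.0548,0])@rt,np.array([.6087,.0524,0])@rt,np.array([.6107,.0543,0])@rt)
v,u=np.where((W[...,2]>.166)&(W[...,2]<.188)&(W[...,0]>.57)&(W[...,0]<.65)&(W[...,1]>.02)&(W[...,1]<.09)); print('px',u.min(),u.max(),v.min(),v.max())
v,u=np.where((W[...,2]>.113)&(W[...,2]<.13)&(W[...,0]>.585)&(W[...,0]<.635)&(W[...,1]>.03)&(W[...,1]<.08)); print('px',u.min(),u.max(),v.min(),v.max())
E
```

```text
socket 79 right min/max/mid [-0.2614 -0.2332] -0.2473 depth near [0.543  0.5485] xy mean [0.5996 0.0572]
nuthead 27 right min/max/mid [-0.2562 -0.2387] -0.2475 depth near [0.5507 0.5553] xy mean [0.6053 0.0539]
[-0.322 -0.947  0.   ] bar(611,54.6) nut along right -0.24858980982330406 -0.2456092377121436 -0.24805204005596965
px 273 283 172 184
px 276 282 192 199
```

Call:
servo_tool(motion=[[0, 0, -0.008, 0.007, 0, 0, 0], [0, 0, -0.016, 0.014, 0, 0, 0], [0, 0, -0.023, 0.0205, 0, 0, 0], [0, 0, -0.0268, 0.024, 0, 0, 0], [0, 0, -0.0268, 0.024, 0, 0, 0]])

```text
clock: 16.5
position: [0.6182, 0.0499, 0.1762]
ee_rot: [0.792, 0.455, 0.203, 0.353]
ft_force: [-0.0, -0.3, -3.3]
grip_width: 0.112
```

Mouth at about .128 with no contact yet, so I'll lower it in small steps.

Call:
servo_tool(motion=[[0, 0, -0.002, 0.0018, 0, 0, 0], [0, 0, -0.004, 0.0036, 0, 0, 0], [0, 0, -0.006, 0.0054, 0, 0, 0], [0, 0, -0.006, 0.0054, 0, 0, 0]])

```text
clock: 17.0
position: [0.6206, 0.0497, 0.1732]
ee_rot: [0.791, 0.453, 0.206, 0.356]
ft_force: [-9.4, -1.3, 21.6]
grip_width: 0.115
```

Call:
servo_tool(motion=[[0, -0.001, 0.0008, -0.003, 0, 0, 0], [0, -0.001, 0.0008, -0.003, 0, 0, 0], [0, -0.001, -0.0004, -0.002, 0, 0, 0], [0, -0.001, -0.0015, -0.001, 0, 0, 0], [0, -0.001, -0.003, 0.0003, 0, 0, 0], [0, -0.001, -0.003, 0.0003, 0, 0, 0]])

```text
clock: 17.75
position: [0.6162, 0.0494, 0.1658]
ee_rot: [0.792, 0.454, 0.203, 0.353]
ft_force: [2.3, -2.4, -3.2]
grip_width: 0.112
```

```bash
python3 - <<'E'
from h import *; from ik import *
g=np.load('grasp2.npz');RT=R.from_quat(g['q']);pT=g['p']
o=monitor.get_obs(); print(o["ft_force"].round(1),o["torque"].round(2)); kp,kr=keypose(RT,pT); print(kp.round(4),kr.round(3).tolist())
pc,d,K,E=cam("top"); W=cloud(d,K,E); m=(np.hypot(W[...,0]-.611,W[...,1]-.054)<.06)&(W[...,2]>.255)&(W[...,2]<.31); q=W[m]; n=np.array([.976,-.217]);t=np.array([.217,.976])
a=q[:,:2]@n;b=q[:,:2]@t; s=a>a.max()-.024; print('bar far',a.max().round(4),'b',np.percentile(b[s],[0,100]).round(4),'z',np.percentile(q[s,2],[10,50,95]).round(4)); c=(a.max()-.0118)*n+(b[s].min()+b[s].max())/2*t; print('bar centre',c.round(4))
r=cv2.minAreaRect((q[s][:,:2]*1000).astype(np.float32)); print(np.round(r[0],1),np.round(r[1],1),round(r[2],1))
E
```

```text
[ 2.3 -2.4 -3.2] [ 0.28  0.72 -0.1 ]
[0.607  0.0528 0.1178] [[0.976, 0.218, 0.002], [-0.218, 0.976, -0.0], [-0.002, -0.0, 1.0]]
bar far 0.5933 b [0.1417 0.232 ] z [0.2698 0.2744 0.2786]
bar centre [0.6081 0.0561]
[609.1  56. ] [90.4 23.1] 76.4
```

The socket is now on the nut, with its mouth at about .118 and little force. Seating it the rest of the way.

Call:
servo_tool(motion=[[0, 0, -0.002, 0.0018, 0, 0, 0], [0, 0, -0.004, 0.0036, 0, 0, 0], [0, 0, -0.006, 0.0054, 0, 0, 0], [0, 0, -0.006, 0.0054, 0, 0, 0]])

```text
clock: 18.3
position: [0.6162, 0.0495, 0.1579]
ee_rot: [0.792, 0.454, 0.203, 0.353]
ft_force: [1.9, -4.6, -3.2]
grip_width: 0.112
```

Call:
servo_tool(motion=[[0.15, 0, 0, 0, 0, 0, 0], [0.3, 0, 0, 0, 0, 0, 0], [0.5, 0, 0, 0, 0, 0, 0], [0.5, 0, 0, 0, 0, 0, 0], [0.5, 0, 0, 0, 0, 0, 0], [0.5, 0, 0, -0.02, 0, 0, 0], [0.5, 0, 0, -0.06, 0, 0, 0], [0.5, 0, 0, -0.11, 0, 0, 0], [0.5, 0, 0, -0.15, 0, 0, 0], [0.5, 0, 0, -0.15, 0, 0, 0]])

```text
clock: 19.55
position: [0.5197, 0.1081, 0.2625]
ee_rot: [0.79, 0.454, 0.206, 0.356]
ft_force: [0.3, -0.0, 0.4]
grip_width: 0.498
```

```bash
python3 - <<'E'
from h import *; from ik import *
o=monitor.get_obs(); qc=o["joint_pos"]; print(qc.round(2),o["ft_force"].round(1),o["position"].round(3))
pc,d,K,E=cam("top"); W=cloud(d,K,E); m=(np.hypot(W[...,0]-.611,W[...,1]-.054)<.055)&(W[...,2]>.235)&(W[...,2]<.29); q=W[m]
r=cv2.minAreaRect((q[:,:2]*1000).astype(np.float32)); print('bar',len(q),np.round(r[0],1),np.round(r[1],1),round(r[2],1),np.percentile(q[:,2],[5,50,95]).round(4))
c=np.array(r[0])/1000; b=r[2] if r[1][0]>r[1][1] else r[2]-90; print('bar dir',b)
for s in (0,180):
    Rt=R.from_matrix(tool([0,0,-1],[np.cos(np.radians(b+90+s)),np.sin(np.radians(b+90+s)),0]))
    for q0 in (qc,[0,.3,-.1,1.5,0,1.3,0]):
        for z in (.33,.245):
            qq,e=ik(np.array([c[0],c[1],z]),Rt,np.array(q0)); print(s,z,qq.round(2),e.round(4),mar(qq).round(2),delta(np.array([c[0],c[1],z]),Rt))
E
```

```text
[ 0.63 -0.28 -1.23  2.12  0.69  0.87  0.01] [ 0.3 -0.   0.4] [0.52  0.108 0.262]
bar 374 [606.7  63.9] [89.5 22.2] 77.2 [0.26   0.2656 0.2706]
bar dir 77.1998519897461
0 0.33 [ 0.71  0.63 -1.42  1.29  0.63  1.71  2.34] 0.0 0.05 (array([0.0065, 0.1156, 0.027 ]), array([  33.18,   45.03, -100.14]))
0 0.245 [ 0.73  0.67 -1.39  1.44  0.66  1.56  2.31] 0.0 0.08 (array([0.0064, 0.052 , 0.0833]), array([  33.18,   45.03, -100.14]))
0 0.33 [ 0.4   0.36 -0.79  1.31  0.25  1.57  2.57] 0.0 0.03 (array([0.0065, 0.1156, 0.027 ]), array([  33.18,   45.03, -100.14]))
0 0.245 [ 0.37  0.37 -0.71  1.46  0.24  1.4   2.57] 0.0 0.03 (array([0.0064, 0.052 , 0.0833]), array([  33.18,   45.03, -100.14]))
180 0.33 [ 0.5   0.41 -0.95  1.3   0.33  1.59 -0.62] 0.0 0.47 (array([0.0065, 0.1156, 0.027 ]), array([ 41.63, -30.67,  67.93]))
180 0.245 [ 0.51  0.43 -0.92  1.45  0.34  1.43 -0.64] 0.0 0.55 (array([0.0064, 0.052 , 0.0833]), array([ 41.63, -30.67,  67.93]))
180 0.33 [-0.11  0.27 -0.09  1.33  0.02  1.54 -0.42] 0.0 0.52 (array([0.0065, 0.1156, 0.027 ]), array([ 41.63, -30.67,  67.93]))
180 0.245 [-0.11  0.29 -0.09  1.48  0.03  1.37 -0.42] 0.0 0.69 (array([0.0064, 0.052 , 0.0833]), array([ 41.63, -30.67,  67.93]))
```

Call:
servo_tool(motion=[[0.5, 0, 0.035, -0.03, 4, -3, 6.8], [0.5, 0.001, 0.06, -0.035, 8.3, -6.1, 13.6], [0.5, 0.002, 0.075, -0.025, 12.5, -9.2, 20.4], [0.5, 0.003, 0.085, -0.015, 16.7, -12.3, 27.2], [0.5, 0.004, 0.095, -0.005, 20.8, -15.3, 34], [0.5, 0.005, 0.1, 0.005, 25, -18.4, 40.8], [0.5, 0.006, 0.105, 0.015, 29.1, -21.5, 47.5], [0.5, 0.0065, 0.11, 0.02, 33.3, -24.5, 54.3], [0.5, 0.0065, 0.1156, 0.027, 37.5, -27.6, 61.1], [0.5, 0.0065, 0.1156, 0.027, 41.6, -30.7, 67.9], [0.5, 0.0065, 0.1156, 0.027, 41.6, -30.7, 67.9], [0.5, 0.0065, 0.1156, 0.027, 41.6, -30.7, 67.9]])

```text
clock: 21.1
position: [0.607, 0.0625, 0.3249]
ee_rot: [0.994, -0.111, -0.004, -0.0]
ft_force: [0.1, 0.8, -0.7]
grip_width: 0.497
```

```bash
python3 - <<'E'
from h import *; from ik import *
o=monitor.get_obs(); print(o["joint_pos"].round(2),o["position"].round(4))
b=np.radians(77.2-90+0); Rt=R.from_matrix(tool([0,0,-1],[-np.cos(b),-np.sin(b),0]))
print(delta(np.array([.6067,.0639,.240]),Rt), delta(np.array([.6107,.0543,.240]),Rt))
E
```

```text
[ 0.6   0.49 -1.14  1.3   0.44  1.63 -0.69] [0.607  0.0625 0.3249]
(array([ 0.0001, -0.0013,  0.0849]), array([-7.1000e-01,  5.0000e-02, -1.7989e+02])) (array([0.0061, 0.0072, 0.0849]), array([-7.1000e-01,  5.0000e-02, -1.7989e+02]))
```

Call:
servo_tool(motion=[[0.5, 0, -0.0013, 0.04, 0, 0, 0], [0.5, 0, -0.0013, 0.07, 0, 0, 0], [0.5, 0, -0.0013, 0.085, 0, 0, 0], [0.5, 0, -0.0013, 0.085, 0, 0, 0], [0, 0, -0.0013, 0.085, 0, 0, 0], [0, 0, -0.0013, 0.085, 0, 0, 0], [0, 0, -0.0013, 0.085, 0, 0, 0], [0, 0, -0.0013, 0.085, 0, 0, 0], [0, 0, -0.0013, 0.085, 0, 0, 0], [0, 0.003, 0.002, 0.085, 0, 0, 0], [0, 0.006, 0.0065, 0.085, 0, 0, 0], [0, 0.006, 0.0065, 0.085, 0, 0, 0]], grip_force=25)

```text
clock: 22.6
position: [0.6117, 0.0556, 0.2428]
ee_rot: [0.994, -0.112, -0.002, -0.002]
ft_force: [-0.2, 1.8, 7.0]
grip_width: 0.176
```

Call:
servo_tool(motion=[[0, 0, 0, -0.001, 0, 0, 0], [0, 0, 0, -0.001, 0, 0, 5], [0, 0, 0, -0.0012, 0, 0, 11], [0, 0, 0, -0.0015, 0, 0, 18], [0, 0, 0, -0.0018, 0, 0, 25]], grip_force=70)

```text
clock: 23.22
position: [0.6117, 0.0554, 0.2438]
ee_rot: [0.945, -0.326, -0.002, -0.001]
ft_force: [2.6, 1.0, 2.5]
grip_width: 0.163
```

```bash
python3 - <<'E'
from h import *; from ik import *
o=monitor.get_obs(); print(o["joint_pos"].round(2),o["position"].round(4),o["ft_force"].round(1),o["torque"].round(2))
E
```

```text
[ 0.58  0.49 -1.03  1.43  0.42  1.46 -1.11] [0.6117 0.0554 0.2438] [2.6 1.  2.5] [ 0.43 -0.88  0.27]
```

Call:
servo_tool(motion=[[0, 0, 0, -0.0003, 0, 0, 8], [0, 0, 0, -0.0006, 0, 0, 16], [0, 0, 0, -0.0009, 0, 0, 24], [0, 0, 0, -0.0012, 0, 0, 32], [0, 0, 0, -0.0016, 0, 0, 40], [0, 0, 0, -0.0019, 0, 0, 48], [0, 0, 0, -0.0022, 0, 0, 56], [0, 0, 0, -0.0026, 0, 0, 65], [0, 0, 0, -0.0026, 0, 0, 65]])

```text
clock: 24.35
position: [0.6123, 0.0541, 0.2464]
ee_rot: [-0.622, 0.783, 0.001, -0.001]
ft_force: [4.2, -1.4, 1.3]
grip_width: 0.16
```

```bash
python3 - <<'E'
from h import *; from ik import *
o=monitor.get_obs(); print(o["joint_pos"].round(2),o["position"].round(4),o["ft_force"].round(1),o["torque"].round(2))
E
```

```text
[ 0.46  0.42 -0.82  1.43  0.3   1.43 -2.17] [0.6123 0.0541 0.2464] [ 4.2 -1.4  1.3] [-0.43 -1.52  0.11]
```

Call:
servo_tool(motion=[[0.2, 0, 0, 0, 0, 0, 0], [0.4, 0, 0, 0, 0, 0, 0], [0.5, 0, 0, 0, 0, 0, 0], [0.5, 0, 0, -0.03, 0, 0, 0], [0.5, 0, 0, -0.075, 0, 0, 0], [0.5, 0, 0, -0.075, 0, 0, -10.5], [0.5, 0, 0, -0.075, 0, 0, -21], [0.5, 0, 0, -0.075, 0, 0, -31.5], [0.5, 0, 0, -0.075, 0, 0, -42], [0.5, 0, 0, -0.075, 0, 0, -52.5], [0.5, 0, 0, -0.075, 0, 0, -63], [0.5, 0, 0, -0.075, 0, 0, -73.5], [0.5, 0, 0, -0.075, 0, 0, -84], [0.5, 0, 0, -0.075, 0, 0, -94.5], [0.5, 0, 0, -0.075, 0, 0, -105], [0.5, 0, 0, -0.075, 0, 0, -115.5], [0.5, 0, 0, -0.075, 0, 0, -126], [0.5, 0, 0, -0.075, 0, 0, -136.5], [0.5, 0, 0, -0.075, 0, 0, -147], [0.5, 0, 0, -0.075, 0, 0, -157.5]])

```text
clock: 26.85
position: [0.6114, 0.0547, 0.3207]
ee_rot: [0.887, 0.462, -0.002, -0.003]
ft_force: [-0.1, 0.4, 0.1]
grip_width: 0.5
```

```bash
python3 - <<'E'
from h import *; from ik import *
for n in ("top","side"):
    pc,d,K,E=cam(n); W=cloud(d,K,E); m=(np.hypot(W[...,0]-.611,W[...,1]-.054)<.058)&(W[...,2]>.24)&(W[...,2]<.286); q=W[m]
    r=cv2.minAreaRect((q[:,:2]*1000).astype(np.float32)); print(n,'bar',len(q),np.round(r[0],1),np.round(r[1],1),round(r[2],1),np.percentile(q[:,2],[5,50,95]).round(4))
o=monitor.get_obs(); print(o["joint_pos"].round(2),o["position"].round(4)); Rm=R.from_quat(o["ee_rot"]).as_matrix(); print('toolx deg',np.degrees(np.arctan2(Rm[1,0],Rm[0,0])))
E
```

```text
top bar 3 [568.1  73.1] [7.6 0.5] 33.9 [0.2622 0.2646 0.2646]
side bar 160 [606.9  56.5] [23.7 91.2] 77.4 [0.2562 0.2671 0.2725]
[ 0.69  0.6  -1.34  1.29  0.58  1.68  0.42] [0.6114 0.0547 0.3205]
toolx deg 54.776725004042774
```

Call:
servo_tool(motion=[[0.5, 0, 0, 0, 0, 0, -10.5], [0.5, 0, 0, 0, 0, 0, -21], [0.5, 0, 0, 0, 0, 0, -22.6], [0.5, 0, 0, 0.045, 0, 0, -22.6], [0.5, 0, 0, 0.075, 0, 0, -22.6], [0.5, 0, 0, 0.075, 0, 0, -22.6], [0, 0, 0, 0.075, 0, 0, -22.6], [0, 0, 0, 0.075, 0, 0, -22.6], [0, 0, 0, 0.075, 0, 0, -22.6], [0, 0, 0, 0.075, 0, 0, -22.6], [0, 0, 0, 0.075, 0, 0, -22.6], [0, 0, 0, 0.0747, 0, 0, -15], [0, 0, 0, 0.0744, 0, 0, -7], [0, 0, 0, 0.0741, 0, 0, 1], [0, 0, 0, 0.0737, 0, 0, 9], [0, 0, 0, 0.0734, 0, 0, 17], [0, 0, 0, 0.0732, 0, 0, 22], [0, 0, 0, 0.0732, 0, 0, 22]], grip_force=70)

```text
clock: 29.2
position: [0.612, 0.0552, 0.2492]
ee_rot: [0.96, 0.281, -0.001, -0.002]
ft_force: [1.6, -0.5, 7.4]
grip_width: 0.16
```

```bash
python3 - <<'E'
from h import *
o=monitor.get_obs(); print(o["joint_pos"].round(2),o["position"].round(4),o["ft_force"].round(1),o["torque"].round(2))
E
```

```text
[ 0.68  0.58 -1.22  1.42  0.54  1.51  0.05] [0.612  0.0552 0.2492] [ 1.6 -0.5  7.4] [-0.02 -0.79  0.15]
```

Total turned is about 135°. I'll continue in small steps towards the stop.

Call:
servo_tool(motion=[[0, 0, 0, -0.0012, 0, 0, 3], [0, 0, 0, -0.0014, 0, 0, 6], [0, 0, 0, -0.0015, 0, 0, 8], [0, 0, 0, -0.0015, 0, 0, 8]])

```text
clock: 29.7
position: [0.6115, 0.055, 0.2496]
ee_rot: [0.977, 0.214, -0.002, -0.002]
ft_force: [4.1, -0.9, 4.4]
grip_width: 0.156
```

```bash
python3 - <<'E'
from h import *
o=monitor.get_obs(); M=R.from_quat(o["ee_rot"]).as_matrix(); print(o["ft_force"].round(1),o["torque"].round(2),np.degrees(np.arctan2(M[1,0],M[0,0])))
E
```

```text
[ 4.1 -0.9  4.4] [-0.14 -1.12  0.17] 24.68240906487263
```

Call:
servo_tool(motion=[[0, 0, 0, -0.0002, 0, 0, 3], [0, 0, 0, -0.0004, 0, 0, 6], [0, 0, 0, -0.0004, 0, 0, 8], [0, 0, 0, -0.0004, 0, 0, 8]])

```text
clock: 30.2
position: [0.6113, 0.055, 0.2499]
ee_rot: [0.989, 0.145, -0.002, -0.002]
ft_force: [4.8, 0.3, 4.6]
grip_width: 0.158
```

```bash
python3 - <<'E'
from h import *
o=monitor.get_obs(); M=R.from_quat(o["ee_rot"]).as_matrix(); print(o["ft_force"].round(1),o["torque"].round(2),np.degrees(np.arctan2(M[1,0],M[0,0])))
E
```

```text
[4.8 0.3 4.6] [-0.21 -1.32  0.15] 16.669340412338087
```

Call:
servo_tool(motion=[[0, 0, 0, -0.0002, 0, 0, 3], [0, 0, 0, -0.0004, 0, 0, 6], [0, 0, 0, -0.0004, 0, 0, 8], [0, 0, 0, -0.0004, 0, 0, 8]])

```text
clock: 30.7
position: [0.6111, 0.0549, 0.25]
ee_rot: [0.997, 0.076, -0.003, -0.001]
ft_force: [3.2, -1.5, 4.2]
grip_width: 0.16
```

```bash
python3 - <<'E'
from h import *
o=monitor.get_obs(); M=R.from_quat(o["ee_rot"]).as_matrix(); print(o["ft_force"].round(1),o["torque"].round(2),np.degrees(np.arctan2(M[1,0],M[0,0])),o["joint_pos"].round(2))
E
```

```text
[ 3.2 -1.5  4.2] [-0.55 -1.36  0.9 ] 8.697291976605378 [ 0.64  0.54 -1.14  1.42  0.48  1.5  -0.33]
```

Call:
servo_tool(motion=[[0.2, 0, 0, 0, 0, 0, 0], [0.4, 0, 0, 0, 0, 0, 0], [0.5, 0, 0, 0, 0, 0, 0], [0.5, 0, 0, -0.03, 0, 0, 0], [0.5, 0, 0, -0.075, 0, 0, 0], [0.5, -0.04, -0.008, -0.085, 0, 0, -10], [0.5, -0.09, -0.0177, -0.08, 0, 0, -20], [0.5, -0.12, -0.0177, -0.07, 0, 0, -30], [0.5, -0.12, -0.0177, -0.05, 0, 0, -40], [0.5, -0.12, -0.0177, -0.04, 0, 0, -50], [0.5, -0.11, -0.0177, -0.04, 0, 0, -60], [0.5, -0.1, -0.0177, -0.04, 0, 0, -70], [0.5, -0.0893, -0.0177, -0.04, 0, 0, -78.3], [0.5, -0.0893, -0.0177, -0.04, 0, 0, -78.3], [0.5, -0.0893, -0.0177, -0.04, 0, 0, -78.3]])

```text
clock: 32.58
position: [0.5198, 0.0592, 0.2903]
ee_rot: [0.727, 0.687, -0.002, -0.003]
ft_force: [-0.2, -0.1, 0.3]
grip_width: 0.504
```

```bash
python3 - <<'E'
from h import *; from ik import *
for n in ("top","side"):
    pc,d,K,E=cam(n); W=cloud(d,K,E); m=(np.hypot(W[...,0]-.611,W[...,1]-.054)<.058)&(W[...,0]>.58)&(W[...,2]>.24)&(W[...,2]<.286); q=W[m]
    if len(q)>20: r=cv2.minAreaRect((q[:,:2]*1000).astype(np.float32)); print(n,'bar',len(q),np.round(r[0],1),np.round(r[1],1),round(r[2],1),np.percentile(q[:,2],[5,50,95]).round(4))
    cv2.imwrite(f"pics/{n}6.png",pc)
m=(np.abs(W[...,0]-.525)<.04)&(np.abs(W[...,1]-.058)<.04)&(W[...,2]>.118)&(W[...,2]<.14); q=W[m]; print('fin side',len(q), q[:,:2].mean(0) if len(q) else '')
o=monitor.get_obs(); print(o["joint_pos"].round(2),o["position"].round(4))
Rt=R.from_matrix(tool([0,0,-1],[-dy[0],-dy[1],0])) if 0 else R.from_matrix(tool([0,0,-1],[np.cos(np.radians(87)),np.sin(np.radians(87)),0])); print(delta(np.array([.520,.0588,.110]),Rt))
E
```

```text
side bar 197 [606.6  58.6] [23.3 88.1] 17.5 [0.2495 0.2665 0.2743]
fin side 68 [0.51932031 0.05945858]
[ 0.96  0.4  -1.44  1.58  0.39  1.52  1.02] [0.5199 0.0589 0.2905]
(array([-0.0004,  0.0012,  0.1805]), array([-0.36, -0.09, -0.18]))
```

Call:
servo_tool(motion=[[0.5, 0, 0.001, 0.05, 0, 0, 0], [0.5, 0, 0.001, 0.1, 0, 0, 0], [0.5, 0, 0.001, 0.14, 0, 0, 0], [0.5, 0, 0.001, 0.165, 0, 0, 0], [0.5, 0, 0.001, 0.18, 0, 0, 0], [0.5, 0, 0.001, 0.18, 0, 0, 0]])

```text
clock: 33.42
position: [0.5199, 0.0592, 0.1103]
ee_rot: [0.726, 0.688, -0.002, -0.003]
ft_force: [-0.5, 0.2, -0.3]
grip_width: 0.502
```

Call:
servo_tool(motion=[[0, 0, 0, 0, 0, 0, 0], [0, 0, 0, 0, 0, 0, 0], [0, 0, 0, 0, 0, 0, 0], [0, 0, 0, 0, 0, 0, 0], [0, 0, 0, 0, 0, 0, 0], [0, 0, 0, 0, 0, 0, 0]], grip_force=90)

```text
clock: 34.17
position: [0.521, 0.0592, 0.1118]
ee_rot: [0.726, 0.688, -0.001, -0.002]
ft_force: [-1.9, -1.9, 7.1]
grip_width: 0.118
```

```bash
python3 - <<'E'
from h import *; from ik import *
o=monitor.get_obs(); print(o["joint_pos"].round(2),o["position"].round(4),o["ft_force"].round(1),o["torque"].round(2),o["grip_width"])
Rt=R.from_quat(o["ee_rot"]); print('world->tool of -x shaker:',Rt.inv().apply([-np.cos(np.radians(3)),np.sin(np.radians(3)),0]).round(3))
q=o["joint_pos"]
for x,y,z in ((.47,.062,.110),(.425,.064,.110),(.425,.064,.17),(.42,-.17,.17)):
    q,e=ik(np.array([x,y,z]),Rt,q); print(x,q.round(2),e.round(4))
E
```

```text
[ 0.83  0.55 -1.28  1.82  0.56  1.21  0.9 ] [0.521  0.0592 0.1118] [-1.9 -1.9  7.1] [-0.47  0.4  -0.14] 0.11837040094135556
world->tool of -x shaker: [-0.002 -1.     0.005]
0.47 [ 0.97  0.46 -1.39  1.95  0.49  1.16  0.91] 0.0
0.425 [ 1.1   0.26 -1.44  2.05  0.29  1.08  1.04] 0.0
0.425 [ 1.17 -0.   -1.38  1.98 -0.01  1.17  1.31] 0.0
0.42 [ 1.43  0.1  -1.18  1.93  0.1   1.18  1.74] 0.0
```

Call:
servo_tool(motion=[[0, 0, -0.002, -0.0008, 0, 0, 0], [0, 0, -0.01, -0.001, 0, 0, 0], [0, 0, -0.022, -0.001, 0, 0, 0], [0, 0, -0.036, -0.001, 0, 0, 0], [0, 0, -0.05, -0.001, 0, 0, 0], [0, 0, -0.064, -0.001, 0, 0, 0], [0, 0, -0.078, -0.001, 0, 0, 0], [0, 0, -0.09, -0.001, 0, 0, 0], [0, 0, -0.1, -0.001, 0, 0, 0], [0, 0, -0.1, -0.001, 0, 0, 0]])

```text
clock: 35.42
position: [0.4189, 0.0644, 0.1117]
ee_rot: [0.726, 0.688, -0.003, -0.003]
ft_force: [-1.5, 1.5, -0.1]
grip_width: 0.123
```

```bash
python3 - <<'E'
from h import *; from ik import *
o=monitor.get_obs(); print(o["joint_pos"].round(2),o["position"].round(4),o["ft_force"].round(1),o["torque"].round(2),o["grip_width"])
pc,d,K,E=cam("side"); W=cloud(d,K,E); m=(np.hypot(W[...,0]-.611,W[...,1]-.054)<.058)&(W[...,2]>.24)&(W[...,2]<.286); q=W[m]
r=cv2.minAreaRect((q[:,:2]*1000).astype(np.float32)); print('bar',len(q),np.round(r[0],1),np.round(r[1],1),round(r[2],1))
cv2.imwrite("pics/s7.png",cv2.resize(pc[110:310,180:380],None,fx=3,fy=3,interpolation=cv2.INTER_CUBIC))
E
```

```text
[ 1.11  0.24 -1.45  2.05  0.27  1.08  1.06] [0.4189 0.0644 0.1117] [-1.5  1.5 -0.1] [0.25 0.25 0.1 ] 0.12288633245666433
bar 73 [604.5  84.5] [21.1 38.1] 42.3
```

View pics/s7.png

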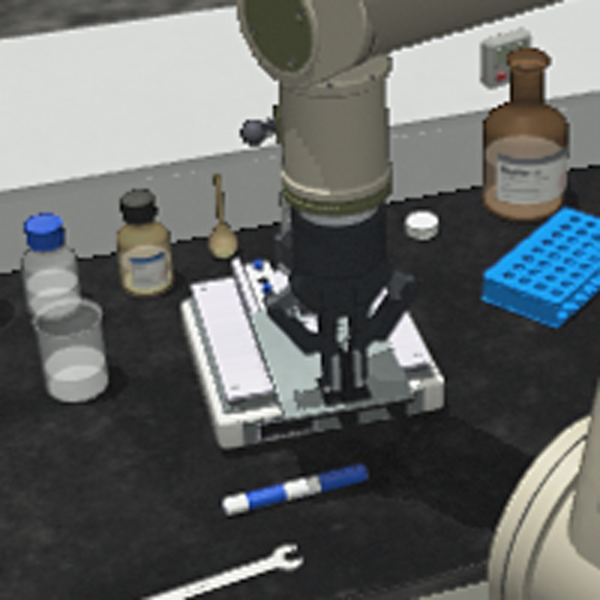

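```bash
python3 - <<'E'
from h import *; from ik import *
o=monitor.get_obs(); qc=o["joint_pos"]; rng=np.random.default_rng(0)
for xy in ((.40,-.162),(.42,-.162),(.43,-.17)):
  for yw in (0,-15,-25):
    Rt=R.from_euler('z',yw,degrees=True)*R.from_matrix(tool([0,0,-1],[np.cos(np.radians(87)),np.sin(np.radians(87)),0])); q=qc; s=''
    for z in (.17,.06,.018):
        q,e=ik(np.array([*xy,z]),Rt,q); s+=f'{q.round(2).tolist()} {e:.3f} {mar(q):.2f} | '
    print(xy,yw,s)
Rt=R.from_matrix(tool([0,0,-1],[np.cos(np.radians(87)),np.sin(np.radians(87)),0])); print(delta(np.array([.42,-.165,.19]),Rt),delta(np.array([.4189,.0644,.19]),Rt))
E
```

```text
(0.4, -0.162) 0 [1.43, -0.01, -1.12, 1.98, -0.01, 1.16, 1.83] 0.000 0.35 | [1.26, 0.22, -1.03, 2.1, 0.23, 0.94, 1.62] 0.000 0.32 | [1.19, 0.31, -0.97, 2.13, 0.34, 0.86, 1.53] 0.000 0.29 | 
(0.4, -0.162) -15 [1.43, -0.01, -1.12, 1.98, -0.01, 1.16, 1.57] 0.000 0.35 | [1.26, 0.22, -1.03, 2.1, 0.23, 0.94, 1.35] 0.000 0.32 | [1.19, 0.31, -0.97, 2.13, 0.34, 0.86, 1.27] 0.000 0.29 | 
(0.4, -0.162) -25 [1.43, -0.01, -1.12, 1.98, -0.01, 1.16, 1.4] 0.000 0.35 | [1.26, 0.22, -1.03, 2.1, 0.24, 0.94, 1.18] 0.000 0.32 | [1.19, 0.31, -0.98, 2.13, 0.34, 0.86, 1.09] 0.000 0.29 | 
(0.42, -0.162) 0 [1.64, 0.17, -1.44, 1.94, 0.19, 1.19, 1.65] 0.000 0.03 | [1.38, 0.38, -1.23, 2.05, 0.42, 1.0, 1.45] 0.000 0.24 | [1.3, 0.45, -1.15, 2.08, 0.52, 0.93, 1.38] 0.000 0.32 | 
(0.42, -0.162) -15 [1.52, 0.11, -1.28, 1.94, 0.11, 1.18, 1.45] 0.000 0.19 | [1.3, 0.32, -1.13, 2.05, 0.35, 0.98, 1.25] 0.000 0.34 | [1.23, 0.4, -1.06, 2.08, 0.45, 0.91, 1.17] 0.000 0.34 | 
(0.42, -0.162) -25 [1.49, 0.1, -1.24, 1.94, 0.1, 1.17, 1.29] 0.000 0.23 | [1.28, 0.31, -1.11, 2.05, 0.33, 0.97, 1.09] 0.000 0.36 | [1.21, 0.39, -1.04, 2.08, 0.43, 0.9, 1.01] 0.000 0.34 | 
(0.43, -0.17) 0 [1.6, 0.26, -1.44, 1.91, 0.27, 1.21, 1.59] 0.000 0.03 | [1.38, 0.43, -1.25, 2.02, 0.48, 1.03, 1.42] 0.000 0.22 | [1.3, 0.5, -1.17, 2.05, 0.56, 0.96, 1.36] 0.000 0.30 | 
(0.43, -0.17) -15 [1.54, 0.19, -1.34, 1.91, 0.2, 1.19, 1.39] 0.000 0.13 | [1.33, 0.38, -1.17, 2.02, 0.42, 1.0, 1.21] 0.000 0.30 | [1.25, 0.45, -1.1, 2.05, 0.51, 0.94, 1.14] 0.000 0.37 | 
(0.43, -0.17) -25 [1.49, 0.17, -1.27, 1.91, 0.17, 1.19, 1.24] 0.000 0.20 | [1.29, 0.36, -1.13, 2.02, 0.39, 0.99, 1.06] 0.000 0.34 | [1.22, 0.43, -1.06, 2.05, 0.48, 0.92, 0.99] 0.000 0.37 | 
(array([-0.229 ,  0.0123, -0.0783]), array([-0.4 , -0.01, -0.08])) (array([ 0.    , -0.0011, -0.0782]), array([-0.4 , -0.01, -0.08]))
```

Call:
servo_tool(motion=[[0, 0, 0, -0.012, 0, 0, 0], [0, 0, 0, -0.03, 0, 0, 0], [0, 0, -0.001, -0.055, 0, 0, 0], [0, 0, -0.001, -0.075, 0, 0, 0], [0, -0.02, -0.002, -0.078, 0, 0, 0], [0, -0.055, -0.002, -0.078, 0, 0, 0], [0, -0.095, -0.003, -0.078, 0, 0, 0], [0, -0.135, -0.003, -0.078, 0, 0, 0], [0, -0.175, -0.003, -0.078, 0, 0, 0], [0, -0.21, -0.003, -0.07, 0, 0, 0], [0, -0.229, -0.003, -0.05, 0, 0, 0], [0, -0.229, -0.003, -0.02, 0, 0, 0], [0, -0.229, -0.003, 0.01, 0, 0, 0], [0, -0.229, -0.003, 0.04, 0, 0, 0], [0, -0.229, -0.003, 0.055, 0, 0, 0], [0, -0.229, -0.003, 0.055, 0, 0, 0]])

```text
clock: 37.48
position: [0.4043, -0.163, 0.0559]
ee_rot: [0.726, 0.688, -0.001, -0.004]
ft_force: [-1.3, -0.3, -2.3]
grip_width: 0.121
```

```bash
python3 - <<'E'
from h import *; from ik import *
o=monitor.get_obs(); print(o["joint_pos"].round(2),o["position"].round(4),o["ft_force"].round(1),o["torque"].round(2),o["grip_width"])
pc,d,K,E=cam("top"); W=cloud(d,K,E)
m=(W[...,0]>.36)&(W[...,0]<.56)&(W[...,1]>-.24)&(W[...,1]<-.08)&(W[...,2]>.02)&(W[...,2]<.07)&(pc.min(-1)>90); q=W[m]; c=q[:,:2].mean(0)
A=np.c_[q[:,:2]-c,np.ones(len(q))]; print(len(q),c.round(3),np.linalg.lstsq(A,q[:,2],rcond=None)[0].round(3)); print(q[:,0].min(),q[:,0].max(),q[:,1].min(),q[:,1].max())
m=(np.hypot(W[...,0]-.611,W[...,1]-.054)<.058)&(W[...,2]>.24)&(W[...,2]<.286); q=W[m]
r=cv2.minAreaRect((q[:,:2]*1000).astype(np.float32)); print('bar',len(q),np.round(r[0],1),np.round(r[1],1),round(r[2],1))
E
```

```text
[ 1.25  0.26 -1.04  2.08  0.28  0.95  1.58] [ 0.4043 -0.163   0.0559] [-1.3 -0.3 -2.3] [ 0.03  0.13 -0.  ] 0.12095105820212108
1447 [ 0.487 -0.152] [-0.006  0.002  0.044]
0.3872229047489295 0.5464861944201835 -0.22259223898921077 -0.10275685369399326
bar 391 [610.2  58. ] [22.8 91.5] 17.3
```

Call:
servo_tool(motion=[[0, 0, 0, 0.012, 0, 0, 0], [0, 0, 0, 0.024, 0, 0, 0], [0, 0, 0, 0.031, 0, 0, 0], [0, 0, 0, 0.034, 0, 0, 0], [0, 0, 0, 0.036, 0, 0, 0], [0, 0, 0, 0.036, 0, 0, 0]])

```text
clock: 38.28
position: [0.4047, -0.1636, 0.0207]
ee_rot: [0.726, 0.688, -0.001, -0.003]
ft_force: [-0.3, -0.2, -2.8]
grip_width: 0.118
```

Call:
servo_tool(motion=[[0, 0, 0, 0.0015, 0, 0, 0], [0, 0, 0, 0.003, 0, 0, 0], [0, 0, 0, 0.003, 0, 0, 0]])

```text
clock: 38.65
position: [0.4047, -0.1636, 0.0178]
ee_rot: [0.726, 0.688, -0.001, -0.003]
ft_force: [-1.4, 0.6, 1.3]
grip_width: 0.116
```

The plate is in contact (force went from -2.8 to +1.3 N). Release and retreat straight up.

Call:
servo_tool(motion=[[0, 0, 0, 0.0006, 0, 0, 0], [0.2, 0, 0, 0.0006, 0, 0, 0], [0.4, 0, 0, 0.0006, 0, 0, 0], [0.5, 0, 0, 0.0006, 0, 0, 0], [0.5, 0, 0, 0.0, 0, 0, 0], [0.5, 0, 0, -0.02, 0, 0, 0], [0.5, 0, 0, -0.07, 0, 0, 0], [0.5, 0, -0.01, -0.13, 0, 0, 0], [0.5, -0.05, -0.02, -0.18, 0, 0, 0], [0.5, -0.11, -0.02, -0.2, 0, 0, 0], [0.5, -0.17, -0.02, -0.2, 0, 0, 0], [0.5, -0.2, -0.02, -0.2, 0, 0, 0], [0.5, -0.2, -0.02, -0.2, 0, 0, 0]])

```text
clock: 40.28
position: [0.3741, -0.3651, 0.2166]
ee_rot: [0.727, 0.686, -0.001, -0.004]
ft_force: [0.1, 1.1, -0.2]
grip_width: 0.502
```

```bash
python3 - <<'E'
from h import *; from ik import *
o=monitor.get_obs(); print(o["clock"],o["position"].round(3),o["ft_force"].round(1))
pc,d,K,E=cam("top"); W=cloud(d,K,E)
m=(W[...,0]>.34)&(W[...,0]<.56)&(W[...,1]>-.25)&(W[...,1]<-.08)&(W[...,2]>.004)&(W[...,2]<.014); q=W[m]
r=cv2.minAreaRect((q[:,:2]*1000).astype(np.float32)); print('plate',len(q),np.round(r[0],1),np.round(r[1],1),round(r[2],1),np.percentile(q[:,2],[5,50,95]).round(4))
m=(np.hypot(W[...,0]-.611,W[...,1]-.054)<.058)&(W[...,2]>.24)&(W[...,2]<.29); q=W[m]
r=cv2.minAreaRect((q[:,:2]*1000).astype(np.float32)); print('bar',len(q),np.round(r[0],1),np.round(r[1],1),round(r[2],1),np.percentile(q[:,2],[5,50,95]).round(4))
for n in("beaker","vial_rack","marker"):
    print(n,[np.round(w(E,x["point"]),3).tolist() for x in models.boxes_of("top",n)[:1]])
ps,_,_,E2=cam("side")
for n in("beaker","marker","vial_rack"): print(n,[np.round(w(E2,x["point"]),3).tolist() for x in models.boxes_of("side",n)[:1]])
a=cv2.resize(pc[100:270,180:460],None,fx=2,fy=2); b=cv2.resize(ps[110:300,180:460],None,fx=2,fy=2); h=min(a.shape[0],b.shape[0]); cv2.imwrite("pics/f.png",cv2.resize(np.vstack([a[:300],b[:300]]),(560,600)))
E
```

```text
40.275 [ 0.374 -0.365  0.217] [ 0.1  1.1 -0.2]
plate 2060 [ 451.1 -166.6] [212.7 166.1] 1.9 [0.0045 0.0074 0.0112]
bar 390 [610.1  58.1] [22.5 91.3] 17.8 [0.265  0.2714 0.2759]
beaker [[0.643, 0.276, 0.032]]
vial_rack [[0.659, -0.242, 0.031]]
marker [[0.415, 0.112, 0.011]]
beaker [[0.624, 0.271, 0.051]]
marker [[0.417, 0.118, 0.015]]
vial_rack [[0.645, -0.233, 0.029]]
```

View pics/f.png

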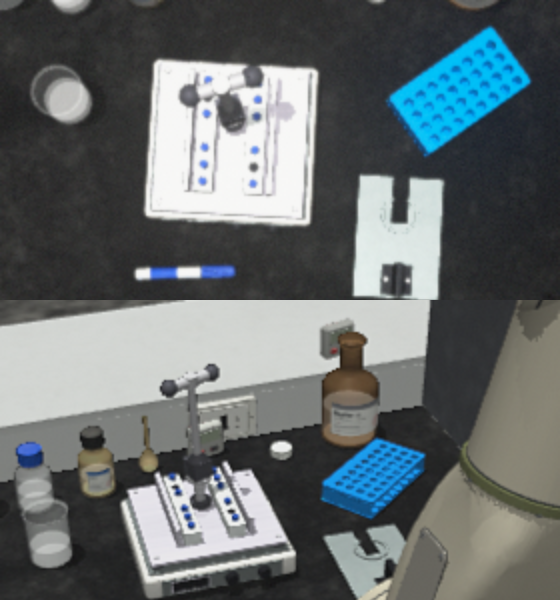

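The key stands on the raised nut, at (222,85) in the top half and (195,440) in the side half. The plate lies flat with its fin up at (400,235), clear of shaker and rack. The other items have not moved, so I'm handing in.

```bash
python3 -c "
from workcell import ticket; print(ticket.hand_in())"
```

```text
the job is handed in; nothing more can be done
None
```

The job is handed in at about 40 s on the robot's clock, against the 72 s limit. The hand-in gave no verdict.

**What I did**
- **Key:** I stood the key upright on the bench once to change the grip, because the arm could not reach the nut with the first hold. I then stood it on the nut and let go.
- **Nut:** I took the key by its crossbar and turned clockwise in two strokes, until the torque jumped from about 0.15 to 0.9 N m.
- **Plate:** I slid it about 100 mm towards its fin, lifted it, and laid it fin up between the shaker and the rack.

**Last checks**
- **Nut at its stop:** the crossbar turned about 150° and sits about 5 mm higher. With the play in the socket, that agrees with the stop. This is inferred from torque and images, since the nut's angle cannot be read directly.
- **Key:** it still stands on the nut, with its bar centre about 4 mm off the nut's axis, so it leans slightly.
- **Plate:** it looks flat with its fin up, and it was level to within 0.5° just before I set it down. The last depth fit of its outline came out too large (213 x 166 mm) because its height band started too close to the bench. So I judged the final rest from the picture and the contact force.
- **Beaker, rack and marker:** all were where they were at the start, within the detector's accuracy.

**What went wrong on the way:** the first try at fitting the socket landed on the nut's head with about 22 N. I lifted it, moved it 2 mm and it went on.

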